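# Tip rivets down a chute into the empty bay of a rivet case

## Robot

A 6-joint arm with a two-finger parallel gripper is mounted at the origin on the work surface. World frame = base frame: x ahead of the robot, y to its left, z up, the work surface at z = 0. Lengths are in m, angles in rad, forces in N, time in s.
With the tool pointing down it reaches from about 0.4 to 0.825 m from the base axis. Payload 7 kg.
Tool frame: the origin (TCP) lies between the finger pads; the fingertips stand 11 mm ahead of it and the grasp point (between the pads) lies 8 mm behind it; x points along the fingers, z is the direction in which the jaws open and shut, and the axes are right-handed (so a half turn about x gives the same grasp; the last joint's range is limited). The gripper opens to 88 mm and grips with 3 to 60 N. Pads are 19 mm wide; open, the fingers measure 130 mm over their backs; the gripper's body (78 mm by 193 mm) begins 47 mm behind the grasp point.
Start: joints at [-0.922, 0.359, 0.012, 0, -1.224, -0.288], TCP at [0.238, -0.632, 0.238] pointing down, gripper open.
Joint ranges: [-3.07, 3.07], [-1.43, 2.12], [-1.02, 1.25], [-3.03, 1.67], [-3.05, -0], [-3.03, 3.03]. Speed limits (rad/s): [2.39, 2.39, 3.01, 3.14, 3.14, 3.14].

## Interface

Orientations are given as [roll, pitch, yaw] about the fixed x, y, z axes, in that order (R = Rz(yaw) Ry(pitch) Rx(roll)).
In Python, from station import arm gives the robot as it stands.
- The arm moves only by the tool jog_arm, never from a script. Its argument "motion" is a list of rows, each an object of numbers: "dx", "dy", "dz": the shift along the tool's x, y, z in m; "twist": the turn about the tool's x in degrees. In form: [{"dx": .., "dy": .., "dz": .., "twist": ..}, ...]. A call has 1 to 20 rows; each row is the pose to reach, as a shift and turn from the pose commanded when the call began, along the tool's axes at that moment; what a row does not reach only later rows make up. A row lasts 1/12 s, in which the tool goes at most 41.7 mm and 7.16 degrees, less where a joint would pass 70% of its speed; a pose out of reach is approached as far as the arm can. A call with a gripper value outside its range is refused whole. "gripper" is the finger opening in m, from 0 to 0.0876, set as the call begins (left out, the last holds). The fingers move at their own pace and stop on an object; "newtons" is the grip in N (left out, the last holds). Time passes only in rows, so rows that repeat a pose let the fingers close. It gives the time, the measured TCP pose, the force and the opening at its end, in the units of the state.
- arm.get_state(): the state, without advancing time (a new reading comes with each control period).
- arm.grab_frame(name): name is "scene" or "top"; returns the picture (400x640x3 uint8, red, green, blue); there is no depth.
- arm.camera_model(name): a dict with "camera_matrix" (3x3 intrinsics, pixels), "k1" (the pictures are not rectified: a ray, as slopes to the right and down, at radius r is drawn at 1 + k1 r^2 times it, then the intrinsics apply), "eye" and "attitude" of the camera in the world. Camera axes: x right, y down, z forward; pixel columns grow to the right and rows downward; lengths in m; the calibration is good to about 2 mm. A picture is of the moment at which its call begins. camera_model takes no time and is no camera call.
- arm.job_done(): hands the job in, once; it reports no verdict.
The state is a dict: "t": time; "q": joint angles; "qd": joint speeds; "joint_efforts": joint torques, N m; "eef_pos": TCP position; "ee_rot": TCP orientation; "force": force on the tool from outside, world axes, zero at the start; "moment": the same for the moment, N m; "width": finger opening in m.
Only numpy, scipy, OpenCV 4.12 (cv2) and the standard library are available. Lean on these libraries where they do the work, as an engineer would, in place of code of your own. Each camera call takes 0.05 s, during which the arm holds its last target.

## Task

Open the rivet case by its black latch tab until the lid stands upright by itself, then pick up the loaded chute by its grip and tip it so that all three rivets slide into the case's empty bay. Set the empty chute back down flat on the bench and leave the lid open. Don't touch the rivets with the gripper, and leave the other things on the bench where they are.

Things in the scene. Friction and masses are not known exactly. Their poses are not given: they have to be found in the camera images.
- lid (a joint): hinge of the case's metal lid (148 x 190 x 5 mm), rad: 0 = shut (level), 1.57 = upright, stop at 1.95. Starts shut or up to 0.3 ajar. Stiff: the lid stays where it is left; about 3 N at the tab moves it. The hinge line, 60 mm above the bench, lies along the case's y at its +x end; opening swings the tab end up and over towards the case's +x
- lid_tab (a point): grip point on the black plastic latch tab that sticks out 42 mm, in the lid's plane, from the middle of the lid's free edge (case's -x end). Tab 24 mm wide along the case's y, 10 mm thick. The point lies 30 mm out from the lid's edge, 178 mm from the hinge line. Its frame turns with the lid; shut, its axes are the case's
- lid_hinge (a point): middle of the hinge line, 60 mm above the bench; the lid turns about its y axis (opening is a positive turn about +y)
- case: grey metal rivet case, fixed, 148 (its x) x 190 (its y) x 60 mm high, walls 4 mm. Origin: centre of underside. Two partitions as high as the walls make three bays side by side along y, each 140 mm long (x) and 58 mm wide, centred at y = -62, 0, +62 mm, floor 5 mm above the bench. Two are filled with fixed rivet stock to 39 mm above the bench; one, any of the three, is empty
- bay: thin dark rubber liner (138 x 56 x 2 mm) on the floor of the empty bay. Origin: centre of its underside, mid-bay, 5 mm above the bench; axes as the case's: the bay's long axis is x, its -x end lies under the lid's free edge, the hinge is at its +x end. The bay's rim is 55 mm above this origin
- chute: loose aluminium chute, level on the bench: trough 190 (x) x 50 mm, walls 26 high, all 3 thick, closed at -x, open at its mouth (+x). A bridge (50 long, top 38 above the underside, 32 clear over the floor) at mid-length carries the upright grip. 0.22 kg, balanced at mid-length. Origin: centre of underside. Holds the 3 rivets lengthwise; they start to slide when tipped mouth down 13 to 21 degrees
- chute_grip (a point): middle of the chute's black upright grip, a flat plate 50 mm long (chute's x), 12 mm thick (chute's y), from 38 to 80 mm above the chute's underside; this point is 62 mm above the underside, over its centre. Axes as the chute's
- chute_mouth (a point): middle of the pouring lip: end of the trough's floor at the mouth, 95 mm ahead of the chute's centre, 3 mm above its underside. Axes as the chute's
- rivet_1: silver blind rivet, 75 mm long, flange 18 mm diameter, body 13 mm, thin tail 6 mm diameter, about 30 g; origin at mid-length on its axis, x along it. Starts in the front (mouth) half of the chute
- rivet_2: silver blind rivet, 75 mm long, flange 18 mm diameter, body 13 mm, thin tail 6 mm diameter, about 30 g; origin at mid-length on its axis, x along it. Starts in the front (mouth) half of the chute
- rivet_3: silver blind rivet, 75 mm long, flange 18 mm diameter, body 13 mm, thin tail 6 mm diameter, about 30 g; origin at mid-length on its axis, x along it. Starts in the back half of the chute
- dimple_die: bystander: chrome dimple die, a disc of 62 mm diameter with a blunt cone on top, 44 mm high
- die_ring: bystander: chrome die ring, 64 mm diameter, 24 mm high
- nut: bystander: brass six-sided receptacle nut, 60 mm across, 28 mm high
- mallet: bystander: small mallet lying flat, orange head 85 mm x 42 mm diameter at one end of a wooden handle, 240 mm long overall, 42 mm high
- tin: bystander: closed plain metal tin, 66 mm diameter, 90 mm high
- coupon: bystander: aluminium sheet coupon with three holes, 120 x 80 x 5 mm
- wrench: bystander: steel wrench 180 mm long, lying flat
Things that resemble listed ones, but are neither listed nor needed, are in the scene too. Several things have the shape of the chute; the one meant has the colours described above.

How it is judged:
By the outcome, as a careful person would: the job done as asked, in the order asked, and still so for the second after the job is handed in, with the robot touching nothing.
It also fails if it takes over 67 s, if anything falls off the work surface, if the arm or the gripper's body presses on something with over 40 N, if the wrist force passes 120 N, or if a joint passes its speed limit or range.

## Working session

There is one attempt and no reset: what is moved stays moved. The work goes in short steps, Python scripts to look and compute and a tool call to move; the robot and the scene stay as the last step left them, time stands still between calls to the robot, and variables do not carry over. Pictures are saved under pics/ and viewed, and the job is handed in when it is done.

Besides the shell and the picture viewer there is one more tool, called after "Request:" as name([rows], argument=value, ...), one row to a line, values as JSON. jog_arm: Moves the arm, as the interface text tells. Its arguments: {"type":"object","properties":{"motion":{"type":"array"},"gripper":{"type":"number"},"newtons":{"type":"number"}},"required":["motion"]}

```bash
ls; mkdir -p pics; python3 - <<'E'
from station import arm
import cv2
for n in("scene","top"):
    f=arm.grab_frame(n); cv2.imwrite(f"pics/{n}0.png",f[:,:,::-1])
    print(arm.camera_model(n))
print(arm.get_state())
E
```

```text
pics
{'camera_matrix': array([[513.72296921,   0.        , 317.20467848],
       [  0.        , 513.72296921, 193.25184946],
       [  0.        ,   0.        ,   1.        ]]), 'k1': -0.13923581696282616, 'eye': array([1.61366693, 0.2087798 , 1.10407354]), 'attitude': array([-2.32292119, -0.00686502,  1.7930669 ])}
{'camera_matrix': array([[501.01354053,   0.        , 313.31306573],
       [  0.        , 501.01354053, 197.0726781 ],
       [  0.        ,   0.        ,   1.        ]]), 'k1': -0.039915976497580094, 'eye': array([ 0.44486714, -0.0209269 ,  1.41789225]), 'attitude': array([-3.07953828,  0.00672048, -1.54969692])}
{'t': 0.1, 'q': array([-9.21916834e-01,  3.59340619e-01,  1.11817716e-02, -3.06364276e-04,
       -1.22408433e+00, -2.88051823e-01]), 'qd': array([-0.00050706, -0.00322914,  0.00185074,  0.0014253 , -0.00043844,
       -0.00064422]), 'joint_efforts': array([-1.47921295e-03, -5.84165668e+01,  2.93751812e+01,  7.01554075e+00,
        1.01598114e-02, -3.16669775e-05]), 'eef_pos': array([ 0.23811731, -0.63117772,  0.23671397]), 'ee_rot': array([0.09158064, 1.56932108, 2.02310032]), 'force': array([-0.16185513,  0.28529787, -0.67512899]), 'moment': array([-0.0044492 , -0.02486827,  0.03873716]), 'width': 0.08753995539472519}
```

View pics/scene0.png

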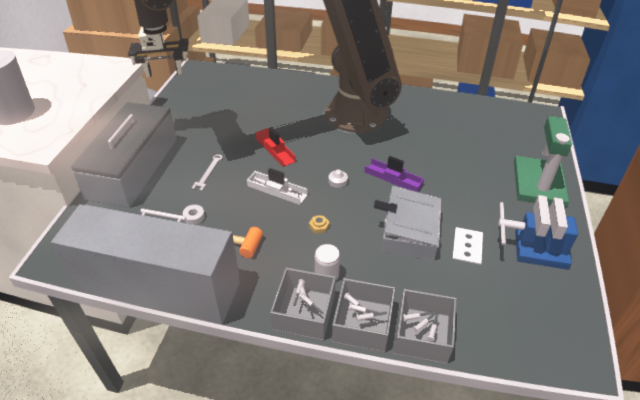

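View pics/top0.png

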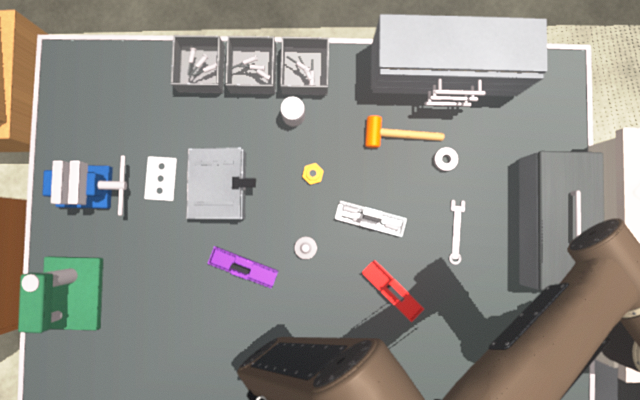

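```bash
cat > h.py <<'E'
import numpy as np, cv2
from scipy.spatial.transform import Rotation as R
from station import arm
def cam(n):
    m=arm.camera_model(n); return m['camera_matrix'],m['k1'],m['eye'],R.from_euler('xyz',m['attitude']).as_matrix()
def proj(n,P):
    K,k,e,A=cam(n); p=(np.atleast_2d(P)-e)@A; s=p[:,:2]/p[:,2:]; r2=(s**2).sum(1,keepdims=True)
    s=s*(1+k*r2); return s*[K[0,0],K[1,1]]+K[:2,2]
def ray(n,uv):
    K,k,e,A=cam(n); uv=np.atleast_2d(np.asarray(uv,float))
    s=cv2.undistortPoints(uv[:,None],K,np.array([k,0,0,0]))[:,0]
    d=np.c_[s,np.ones(len(s))]@A.T; return e,d
def plane(n,uv,z):
    e,d=ray(n,uv); return e+d*((z-e[2])/d[:,2:])
def tri(uvs,uvt):
    o=[]
    e1,D1=ray('scene',uvs);e2,D2=ray('top',uvt)
    for a,b in zip(D1,D2):
        x=np.linalg.lstsq(np.c_[a,-b],e2-e1,rcond=None)[0]; p=e1+a*x[0];q=e2+b*x[1]; o.append(np.r_[(p+q)/2,np.linalg.norm(p-q)])
    return np.array(o)
def crop(src,dst,x0,y0,x1,y1,f):
    im=cv2.imread(src)[y0:y1,x0:x1]; cv2.imwrite(dst,cv2.resize(im,None,fx=f,fy=f,interpolation=cv2.INTER_CUBIC))
E
python3 - <<'E'
from h import *
a=cv2.imread('pics/top0.png');b=cv2.imread('pics/scene0.png')
crop('pics/top0.png','pics/c1.png',180,140,280,230,6)
crop('pics/top0.png','pics/c2.png',320,190,420,250,8)
crop('pics/scene0.png','pics/c3.png',360,170,460,260,6)
crop('pics/scene0.png','pics/c4.png',235,160,325,210,8)
E
```

```text
(no output)
```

View pics/c1.png

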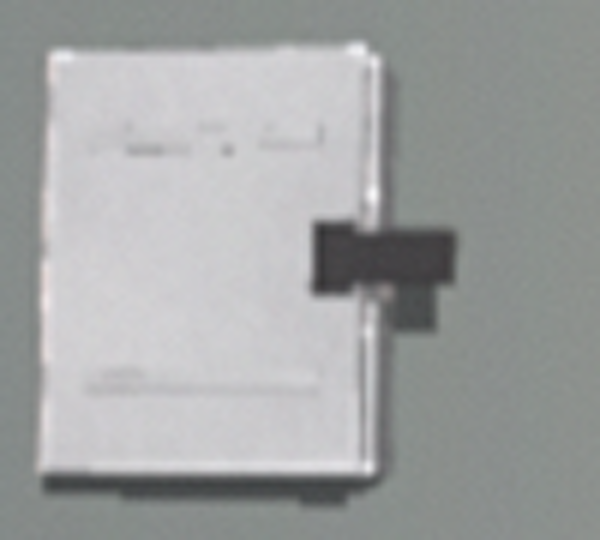

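View pics/c2.png

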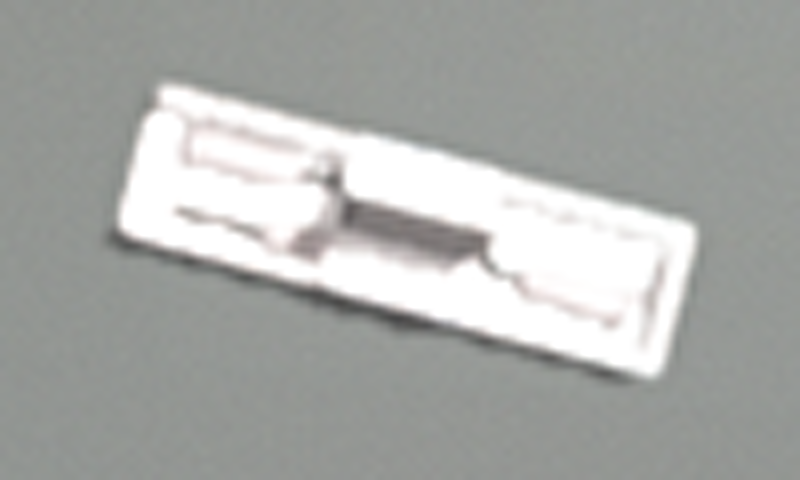

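View pics/c3.png

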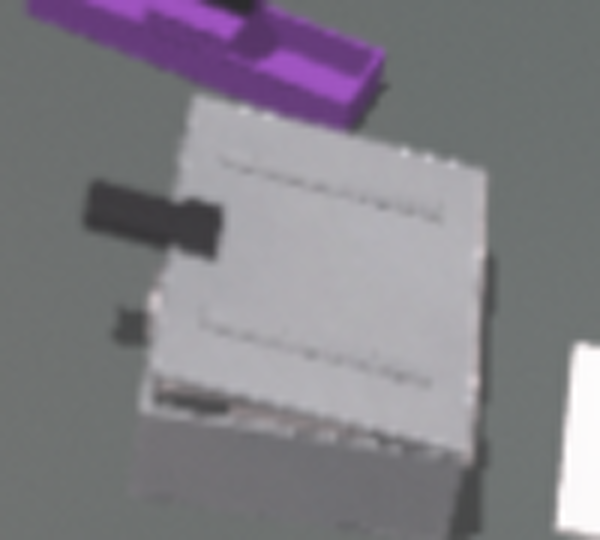

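View pics/c4.png

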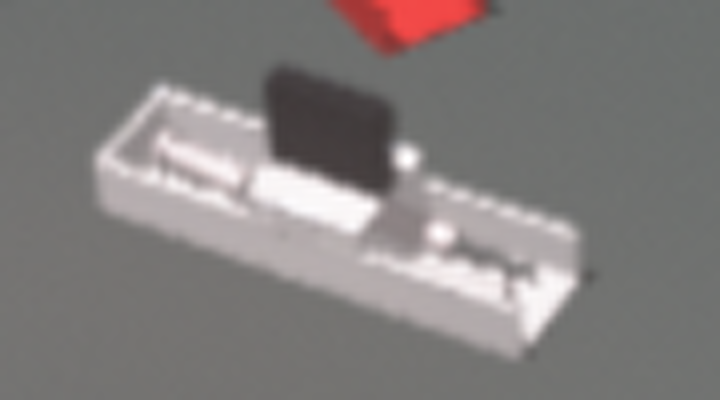

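```bash
cat > fitcase.py <<'E'
from h import *
from scipy.optimize import least_squares
# local: (s along lid from hinge, y, h above)
T={'fn':[],}
pts=[('top',(188.3,148.7),(0,-.095,.005)),('top',(187,218.7),(0,.095,.005)),('top',(241.3,148.3),(.148,-.095,.005)),('top',(242.5,218.3),(.148,.095,.005)),
('top',(256,178.5),(.19,-.012,.007)),('top',(255.8,187.7),(.19,.012,.007)),
('scene',(392.5,186.2),(.148,.095,.005)),('scene',(441.2,198.3),(0,.095,.005)),('scene',(438.3,246.3),(0,-.095,.005)),('scene',(385,232.5),(.148,-.095,.005)),
('scene',(375.8,200),(.19,.012,.007)),('scene',(374.3,207),(.19,-.012,.007))]
def lidpt(p,l):
    x,y,psi,th=p; s,ly,h=l
    # lid vector from hinge at shut: -x; opening +rot about y lifts -x end up
    v=R.from_euler('y',th).apply([-s,ly,h])+[.074,0,.06]
    return R.from_euler('z',psi).apply(v)+[x,y,0]
def res(p): return np.concatenate([proj(c,lidpt(p,l))[0]-uv for c,uv,l in pts])
if __name__=='__main__':
    r=least_squares(res,[.55,.25,np.pi/2,.15],loss='soft_l1'); print(r.x,r.cost); print(res(r.x).reshape(-1,2).round(1))
    print('tab',lidpt(r.x,(.178,0,.0025)),'hinge',lidpt(r.x,(0,0,0)))
E
python3 fitcase.py; python3 - <<'E'
from h import *
# chute
f=lambda a:np.array(a)/8+[320,190]
c=f([(160,88),(697,225),(655,378),(120,232)]); P=plane('top',c,.026);print(P,P.mean(0))
g=lambda a:np.array(a)/8+[235,160]
s=g([(162,88),(100,160),(522,318),(580,235)]); Q=plane('scene',s,.026);print(Q,Q.mean(0))
b=g([(100,205),(520,357)]);print(plane('scene',b,0))
t=g([(275,68),(395,105)]); print(plane('scene',t,.08))
E
```

```text
[0.56013109 0.25828651 1.5825641  0.12085985] 4.290764796032423
[[ 0.2 -0. ]
 [-0.3 -0.5]
 [-0.2 -0.3]
 [-2.8  0.3]
 [-0.4  0. ]
 [-0.4 -0.2]
 [-0.3 -0.2]
 [-0.5 -0.6]
 [-0.2 -1.2]
 [-0.1 -0.3]
 [-0.8  1.2]
 [-0.4 -0. ]]
tab [0.56133608 0.15589347 0.08394248] hinge [0.5592603  0.33228139 0.06      ]
[[ 0.52172905 -0.08419756  0.026     ]
 [ 0.47796382 -0.27144381  0.026     ]
 [ 0.42470394 -0.25743025  0.026     ]
 [ 0.47141535 -0.07122005  0.026     ]] [ 0.47395304 -0.17107292  0.026     ]
[[ 0.4310725  -0.25572339  0.026     ]
 [ 0.47838154 -0.26626162  0.026     ]
 [ 0.52785078 -0.08170699  0.026     ]
 [ 0.47774433 -0.07116374  0.026     ]] [ 0.47876229 -0.16871393  0.026     ]
[[ 0.47682387 -0.26911103  0.        ]
 [ 0.52282364 -0.08418605  0.        ]]
[[ 0.46915497 -0.19362712  0.08      ]
 [ 0.47966046 -0.14282286  0.08      ]]
```

```bash
cat >> h.py <<'E'
def plan(target,jawdir=None):
    """tool-axis shift from current pose to TCP target; twist for jaw axis"""
    s=arm.get_state(); A=R.from_euler('xyz',s['ee_rot']).as_matrix(); d=A.T@(np.asarray(target)-s['eef_pos'])
    print('t',round(s['t'],2),'q',s['q'].round(2),'pos',s['eef_pos'].round(4),'d(mm)',(d*1e3).round(1))
    if jawdir is not None:
        j=A.T@np.array([*jawdir,0]); 
        # rotate z toward y negative.. twist a about x: z->(0,-sin a,cos a)
        a=np.degrees(np.arctan2(-j[1],j[2])); a=(a+90)%180-90; print('twist',round(a,1))
    print('axes y',A[:,1].round(3),'z',A[:,2].round(3),'x',A[:,0].round(3))
E
python3 - <<'E'
from h import *
psi=1.5826
plan([.5613,.1559,.076],[-np.sin(psi),np.cos(psi)])
E
```

```text
t 0.1 q [-0.92  0.36  0.01 -0.   -1.22 -0.29] pos [ 0.2381 -0.6312  0.2367] d(mm) [ 161.5 -580.2  622.1]
twist -70.0
axes y [-0.936 -0.353  0.   ] z [-0.353  0.936  0.001] x [-0.001  0.001 -1.   ]
```

Request:
jog_arm([
  {"dx":0.05,"dy":-0.58,"dz":0.622,"twist":-70},
  {"dx":0.05,"dy":-0.58,"dz":0.622,"twist":-70},
  {"dx":0.05,"dy":-0.58,"dz":0.622,"twist":-70},
  {"dx":0.05,"dy":-0.58,"dz":0.622,"twist":-70},
  {"dx":0.05,"dy":-0.58,"dz":0.622,"twist":-70},
  {"dx":0.05,"dy":-0.58,"dz":0.622,"twist":-70},
  {"dx":0.05,"dy":-0.58,"dz":0.622,"twist":-70},
  {"dx":0.05,"dy":-0.58,"dz":0.622,"twist":-70},
  {"dx":0.05,"dy":-0.58,"dz":0.622,"twist":-70},
  {"dx":0.05,"dy":-0.58,"dz":0.622,"twist":-70},
  {"dx":0.05,"dy":-0.58,"dz":0.622,"twist":-70},
  {"dx":0.05,"dy":-0.58,"dz":0.622,"twist":-70},
  {"dx":0.05,"dy":-0.58,"dz":0.622,"twist":-70},
  {"dx":0.05,"dy":-0.58,"dz":0.622,"twist":-70},
  {"dx":0.05,"dy":-0.58,"dz":0.622,"twist":-70},
  {"dx":0.05,"dy":-0.58,"dz":0.622,"twist":-70},
  {"dx":0.05,"dy":-0.58,"dz":0.622,"twist":-70},
  {"dx":0.05,"dy":-0.58,"dz":0.622,"twist":-70},
  {"dx":0.05,"dy":-0.58,"dz":0.622,"twist":-70},
  {"dx":0.05,"dy":-0.58,"dz":0.622,"twist":-70},
], gripper=0.055, newtons=10)

```text
t: 1.77
eef_pos: [0.5544, 0.1401, 0.1884]
ee_rot: [0.157, 1.571, -2.973]
force: [0.8, -0.3, 0.5]
width: 0.0551
```

```bash
python3 - <<'E'
from h import *
psi=1.5826
plan([.5613,.1559,.076],[-np.sin(psi),np.cos(psi)])
E
```

```text
t 1.77 q [ 0.59  0.23 -0.29 -0.   -1.05 -0.58] pos [0.5544 0.1401 0.1884] d(mm) [112.4 -15.7  -7.1]
twist 0.0
axes y [ 0.012 -1.     0.   ] z [-1.    -0.012  0.   ] x [-0. -0. -1.]
```

Request:
jog_arm([
  {"dx":0.03,"dy":-0.015,"dz":-0.007},
  {"dx":0.06,"dy":-0.015,"dz":-0.007},
  {"dx":0.08,"dy":-0.015,"dz":-0.007},
  {"dx":0.08,"dy":-0.015,"dz":-0.007},
])

```text
invalid input
```

```bash
python3 - <<'E'
from h import *
psi=1.5826
plan([.5613,.1559,.076],[-np.sin(psi),np.cos(psi)])
f=arm.grab_frame('scene'); cv2.imwrite('pics/s1.png',f[:,:,::-1]); crop('pics/s1.png','pics/s1c.png',330,130,460,260,5)
E
```

```text
t 1.77 q [ 0.59  0.23 -0.29 -0.   -1.05 -0.58] pos [0.5544 0.1401 0.1884] d(mm) [112.4 -15.7  -7.1]
twist 0.0
axes y [ 0.012 -1.     0.   ] z [-1.    -0.012  0.   ] x [-0. -0. -1.]
```

View pics/s1c.png

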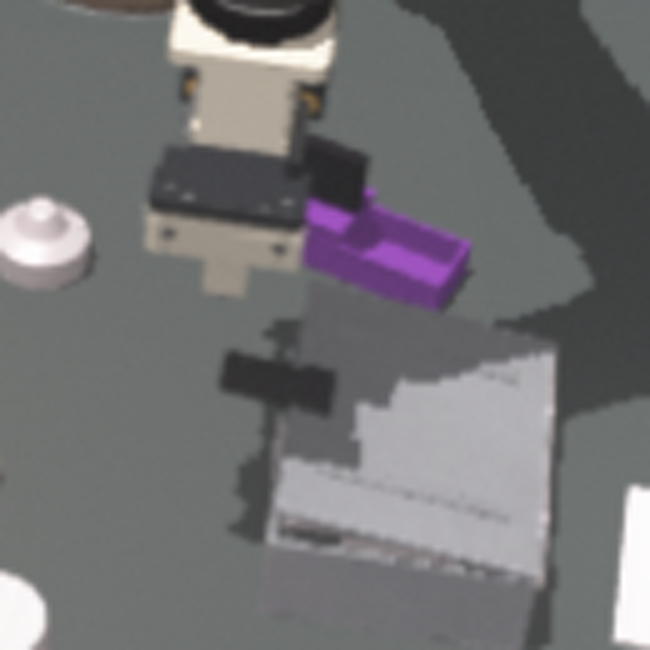

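The picture shows the gripper (crop 225,280) just above and short of the tab (crop 275,380), nothing in the way. The last call was refused because twist is needed.

Request:
jog_arm([
  {"dx":0.02,"dy":-0.016,"dz":-0.007,"twist":0},
  {"dx":0.05,"dy":-0.016,"dz":-0.007,"twist":0},
  {"dx":0.08,"dy":-0.016,"dz":-0.007,"twist":0},
  {"dx":0.08,"dy":-0.016,"dz":-0.007,"twist":0},
  {"dx":0.08,"dy":-0.016,"dz":-0.007,"twist":0},
])

```text
t: 2.23
eef_pos: [0.5601, 0.1534, 0.1075]
ee_rot: [0.623, 1.566, -2.507]
force: [1.0, 0.5, 0.6]
width: 0.0546
```

```bash
python3 - <<'E'
from h import *
psi=1.5826
plan([.5613,.1559,.076],[-np.sin(psi),np.cos(psi)])
E
```

```text
t 2.23 q [ 0.6   0.32 -0.36  0.   -0.89 -0.59] pos [0.5601 0.1534 0.1075] d(mm) [31.4 -2.6 -1.3]
twist 0.0
axes y [ 0.012 -1.     0.003] z [-1.    -0.012  0.004] x [-0.003 -0.003 -1.   ]
```

Lower and close on the tab.

Request:
jog_arm([
  {"dx":0.032,"dy":-0.001,"dz":-0.001,"twist":0},
  {"dx":0.032,"dy":-0.001,"dz":-0.001,"twist":0},
  {"dx":0.032,"dy":-0.001,"dz":-0.001,"twist":0},
])

```text
t: 2.48
eef_pos: [0.5622, 0.1548, 0.0777]
ee_rot: [0.935, 1.57, -2.195]
force: [-0.7, -0.3, 0.8]
width: 0.0548
```

Request:
jog_arm([
  {"dx":0,"dy":0,"dz":0,"twist":0},
  {"dx":0,"dy":0,"dz":0,"twist":0},
  {"dx":0,"dy":0,"dz":0,"twist":0},
  {"dx":0,"dy":0,"dz":0,"twist":0},
], gripper=0.01, newtons=12)

```text
t: 2.82
eef_pos: [0.5626, 0.1554, 0.078]
ee_rot: [-2.617, 1.569, 0.536]
force: [-0.3, 0.4, -0.6]
width: 0.0337
```

```bash
python3 - <<'E'
from h import *
psi=1.5826
plan([.5613,.1559,.076],[-np.sin(psi),np.cos(psi)])
f=arm.grab_frame('scene'); cv2.imwrite('pics/s2.png',f[:,:,::-1]); crop('pics/s2.png','pics/s2c.png',330,130,460,260,5)
p=np.array([.56013,.25829,1.58256,.12086])
from fitcase import lidpt
s=arm.get_state();g=s['eef_pos']+[0,0,.008]; h=lidpt(p,(0,0,0)); print('grasp rel hinge',g-h, np.hypot(g[1]-h[1],g[2]-h[2]), np.arctan2(g[2]-h[2],h[1]-g[1]), s['force'],s['width'])
r=np.hypot(g[1]-h[1],g[2]-h[2]);a0=np.arctan2(g[2]-h[2],h[1]-g[1])
for a in np.arange(0.15,1.72,.1): print(round(a,2), 'dx',round(-(r*np.sin(a)-r*np.sin(a0))*1e3,1),'dy',round(-(r*np.cos(a0)-r*np.cos(a))*1e3,1))
E
```

```text
t 2.82 q [ 0.6   0.36 -0.39  0.   -0.82 -0.59] pos [0.5626 0.1554 0.078 ] d(mm) [ 2.  -0.6  1.3]
twist -0.0
axes y [ 0.012 -1.    -0.001] z [-1.    -0.012 -0.002] x [ 0.002  0.001 -1.   ]
grasp rel hinge [ 0.00320777 -0.17697059  0.02567918] 0.17882396111024249 0.1440985024369162 [-0.40533772 -0.95046942 -0.08282512] 0.029497716286674816
0.15 dx -1.0 dy -0.2
0.25 dx -18.6 dy -3.7
0.35 dx -35.6 dy -9.0
0.45 dx -52.1 dy -15.9
0.55 dx -67.8 dy -24.5
0.65 dx -82.5 dy -34.6
0.75 dx -96.2 dy -46.1
0.85 dx -108.7 dy -58.9
0.95 dx -119.8 dy -73.0
1.05 dx -129.4 dy -88.0
1.15 dx -137.5 dy -103.9
1.25 dx -144.0 dy -120.6
1.35 dx -148.8 dy -137.8
1.45 dx -151.8 dy -155.4
1.55 dx -153.1 dy -173.3
1.65 dx -152.6 dy -191.1
```

View pics/s2c.png

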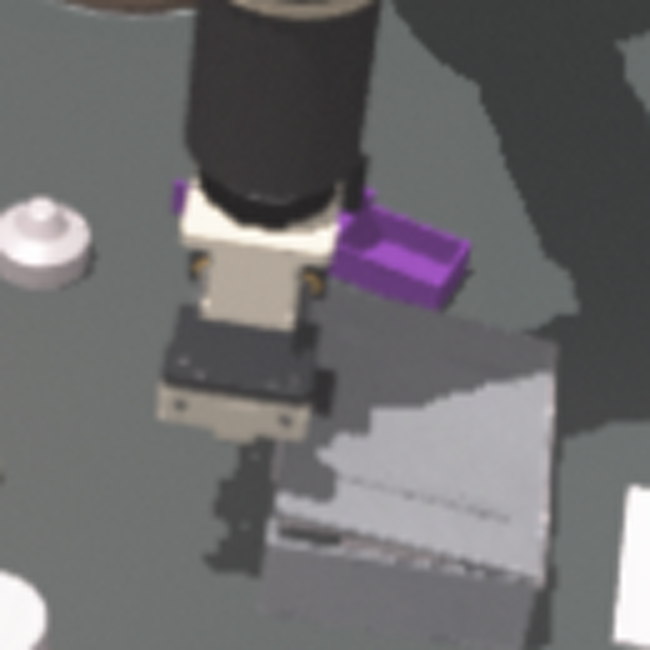

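Request:
jog_arm([
  {"dx":0,"dy":0,"dz":0,"twist":0},
  {"dx":0,"dy":0,"dz":0,"twist":0},
  {"dx":-0.009,"dy":-0.001,"dz":0,"twist":0},
  {"dx":-0.019,"dy":-0.004,"dz":0,"twist":0},
  {"dx":-0.027,"dy":-0.006,"dz":0,"twist":0},
  {"dx":-0.036,"dy":-0.009,"dz":0,"twist":0},
  {"dx":-0.044,"dy":-0.012,"dz":0,"twist":0},
  {"dx":-0.052,"dy":-0.016,"dz":0,"twist":0},
])

```text
t: 3.53
eef_pos: [0.5637, 0.1724, 0.1295]
ee_rot: [-2.646, 1.567, 0.508]
force: [7.1, 2.5, -5.2]
width: 0.0239
```

```bash
python3 - <<'E'
from h import *
psi=1.5826
plan([.5613,.1559,.076],[-np.sin(psi),np.cos(psi)]); print(arm.get_state()['force'])
f=arm.grab_frame('scene'); cv2.imwrite('pics/s3.png',f[:,:,::-1]); crop('pics/s3.png','pics/s3c.png',330,130,460,260,5)
E
```

```text
t 3.53 q [ 0.63  0.31 -0.33  0.   -0.93 -0.62] pos [0.5637 0.1724 0.1295] d(mm) [53.5 16.5  2.8]
twist 0.0
axes y [ 0.012 -1.    -0.002] z [-1.    -0.012 -0.004] x [ 0.003  0.002 -1.   ]
[ 7.12150753  2.4858367  -5.19835764]
```

View pics/s3c.png

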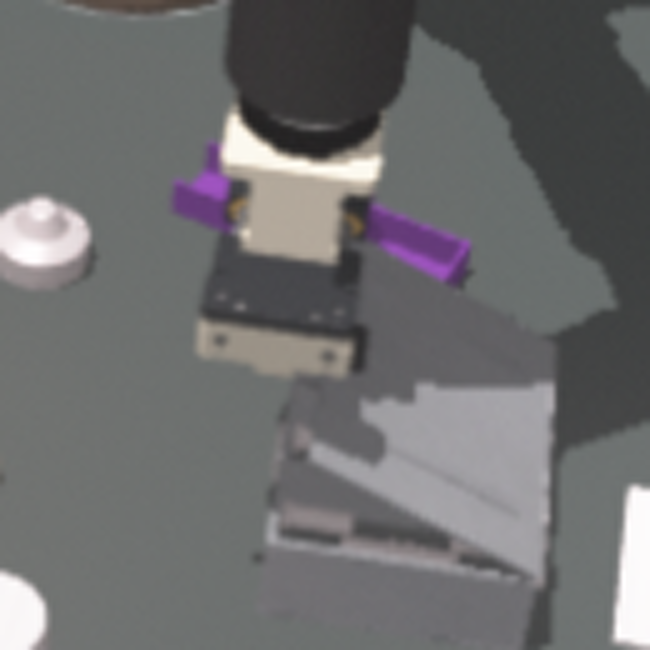

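Request:
jog_arm([
  {"dx":-0.008,"dy":-0.004,"dz":-0.001,"twist":0},
  {"dx":-0.016,"dy":-0.009,"dz":-0.001,"twist":0},
  {"dx":-0.023,"dy":-0.0135,"dz":-0.001,"twist":0},
  {"dx":-0.03,"dy":-0.019,"dz":-0.001,"twist":0},
  {"dx":-0.037,"dy":-0.0245,"dz":-0.001,"twist":0},
  {"dx":-0.044,"dy":-0.03,"dz":-0.001,"twist":0},
  {"dx":-0.0505,"dy":-0.0365,"dz":-0.001,"twist":0},
  {"dx":-0.0565,"dy":-0.043,"dz":-0.001,"twist":0},
  {"dx":-0.0675,"dy":-0.057,"dz":-0.001,"twist":0},
  {"dx":-0.077,"dy":-0.072,"dz":-0.001,"twist":0},
])

```text
t: 4.42
eef_pos: [0.5625, 0.2433, 0.2056]
ee_rot: [2.261, 1.57, -0.87]
force: [7.5, 0.2, -9.0]
width: 0.0238
```

Request:
jog_arm([
  {"dx":-0.008,"dy":-0.016,"dz":0,"twist":0},
  {"dx":-0.0145,"dy":-0.0325,"dz":0,"twist":0},
  {"dx":-0.0195,"dy":-0.05,"dz":0,"twist":0},
  {"dx":-0.0225,"dy":-0.0675,"dz":0,"twist":0},
  {"dx":-0.0235,"dy":-0.0855,"dz":0,"twist":0},
  {"dx":-0.0235,"dy":-0.098,"dz":0,"twist":0},
  {"dx":-0.0235,"dy":-0.098,"dz":0,"twist":0},
])

```text
t: 5.0
eef_pos: [0.5609, 0.3435, 0.229]
ee_rot: [-2.242, 1.57, 0.913]
force: [3.0, 0.1, -0.9]
width: 0.0242
```

```bash
python3 - <<'E'
from h import *
psi=1.5826
plan([.5613,.1559,.076],[-np.sin(psi),np.cos(psi)]); print(arm.get_state()['force'])
f=arm.grab_frame('scene'); cv2.imwrite('pics/s4.png',f[:,:,::-1]); crop('pics/s4.png','pics/s4c.png',330,100,490,260,4)
E
```

```text
t 5.0 q [ 0.85  0.34 -0.04 -0.   -1.19 -0.83] pos [0.5609 0.3435 0.229 ] d(mm) [152.9 187.7   2.2]
twist 0.1
axes y [ 0.013 -1.    -0.001] z [-1.    -0.013 -0.   ] x [ 0.     0.001 -1.   ]
[ 2.96643807  0.10740649 -0.93373518]
```

View pics/s4c.png

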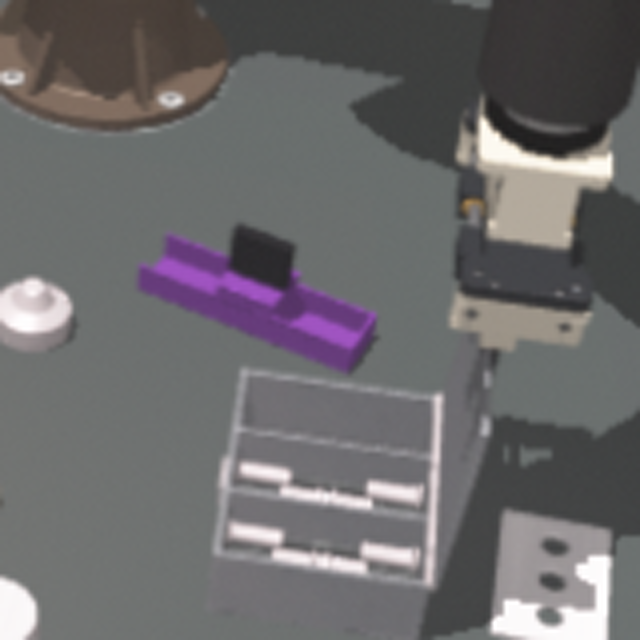

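Request:
jog_arm([
  {"dx":0,"dy":0,"dz":0,"twist":0},
  {"dx":0,"dy":0,"dz":0,"twist":0},
  {"dx":0,"dy":0,"dz":0,"twist":0},
  {"dx":-0.03,"dy":0,"dz":0,"twist":0},
  {"dx":-0.05,"dy":0.01,"dz":0,"twist":0},
], gripper=0.05)

```text
t: 5.47
eef_pos: [0.5608, 0.3311, 0.2797]
ee_rot: [0.952, 1.569, -2.177]
force: [0.1, 0.7, 1.4]
width: 0.0485
```

```bash
python3 - <<'E'
from h import *
ps=np.radians(75.3)
plan([.476,-.170,.16],[-np.sin(ps),np.cos(ps)])
f=arm.grab_frame('top'); cv2.imwrite('pics/t5.png',f[:,:,::-1]); crop('pics/t5.png','pics/t5c.png',160,130,420,260,3)
E
```

```text
t 5.47 q [ 0.83  0.3   0.02  0.   -1.29 -0.82] pos [0.5608 0.3311 0.2797] d(mm) [120.4 499.9  90.8]
twist 15.4
axes y [ 0.012 -1.     0.001] z [-1.    -0.012  0.001] x [-0.001 -0.001 -1.   ]
```

View pics/t5c.png

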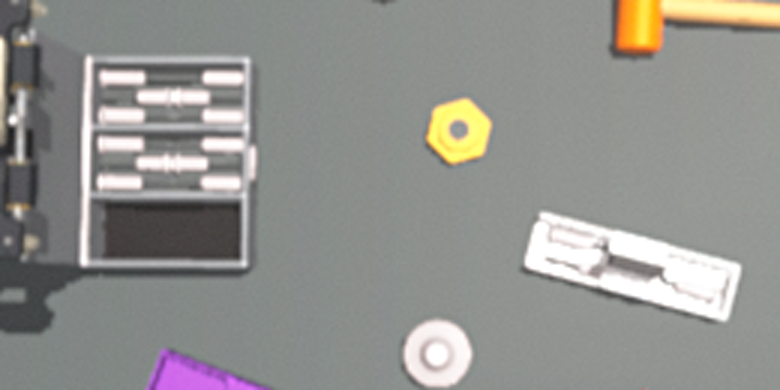

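Request:
jog_arm([
  {"dx":0.03,"dy":0.5075,"dz":0.0925,"twist":15.4},
  {"dx":0.03,"dy":0.5075,"dz":0.0925,"twist":15.4},
  {"dx":0.1,"dy":0.5075,"dz":0.0925,"twist":15.4},
  {"dx":0.12,"dy":0.5075,"dz":0.0925,"twist":15.4},
  {"dx":0.12,"dy":0.5075,"dz":0.0925,"twist":15.4},
  {"dx":0.12,"dy":0.5075,"dz":0.0925,"twist":15.4},
  {"dx":0.12,"dy":0.5075,"dz":0.0925,"twist":15.4},
  {"dx":0.12,"dy":0.5075,"dz":0.0925,"twist":15.4},
  {"dx":0.12,"dy":0.5075,"dz":0.0925,"twist":15.4},
  {"dx":0.12,"dy":0.5075,"dz":0.0925,"twist":15.4},
  {"dx":0.12,"dy":0.5075,"dz":0.0925,"twist":15.4},
  {"dx":0.12,"dy":0.5075,"dz":0.0925,"twist":15.4},
  {"dx":0.12,"dy":0.5075,"dz":0.0925,"twist":15.4},
  {"dx":0.12,"dy":0.5075,"dz":0.0925,"twist":15.4},
  {"dx":0.12,"dy":0.5075,"dz":0.0925,"twist":15.4},
  {"dx":0.12,"dy":0.5075,"dz":0.0925,"twist":15.4},
], gripper=0.045)

```text
t: 6.85
eef_pos: [0.4743, -0.1778, 0.1594]
ee_rot: [-2.764, 1.57, 0.12]
force: [0.2, 0.5, 0.2]
width: 0.045
```

```bash
python3 - <<'E'
from h import *
ps=np.radians(75.3)
plan([.4744,-.1777,.053],[-np.sin(ps),np.cos(ps)])
for n in('scene','top'):
    f=arm.grab_frame(n); cv2.imwrite(f'pics/{n}6.png',f[:,:,::-1])
crop('pics/top6.png','pics/t6c.png',180,140,260,230,6)
crop('pics/scene6.png','pics/s6c.png',230,130,330,210,7)
E
```

```text
t 6.85 q [ 0.03  0.15 -0.46 -0.   -0.96 -0.29] pos [ 0.4743 -0.1778  0.1594] d(mm) [ 1.064e+02 -1.000e-01 -1.000e-01]
twist -0.1
axes y [-0.256 -0.967 -0.   ] z [-0.967  0.256 -0.   ] x [ 0.  0. -1.]
```

View pics/t6c.png

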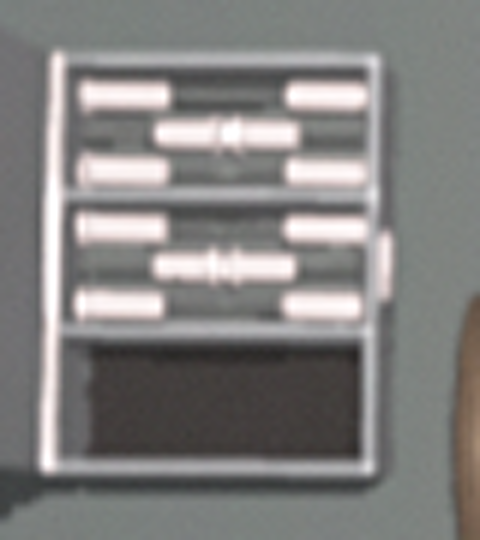

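View pics/s6c.png

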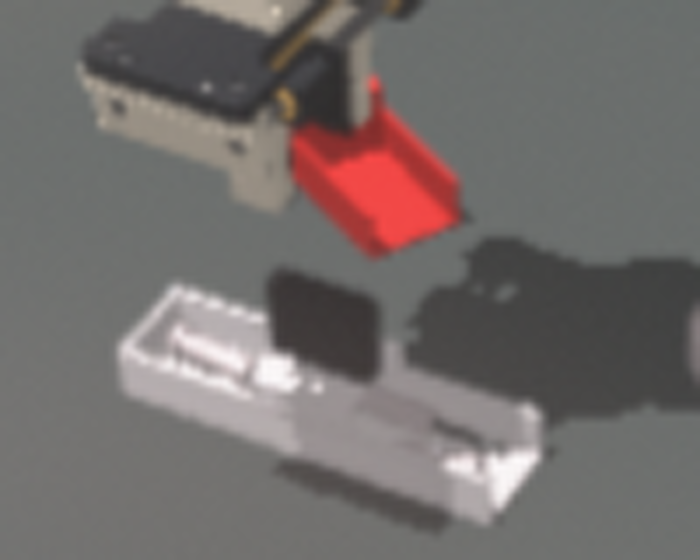

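View pics/scene6.png

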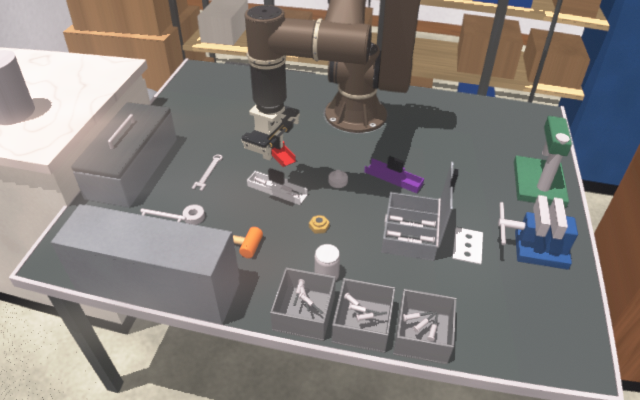

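```bash
python3 - <<'E'
from h import *
c=np.array([(381,54),(375,474),(372,328),(68,330),(370,466),(60,466),(372,194)])/6+[180,140]
print(plane('top',c-0.0,.06).round(4))
p=(.56013,.25829,1.58256)
def W(l): return R.from_euler('z',p[2]).apply(l)+[p[0],p[1],0]
for l in [(-.074,-.095,.06),(-.074,.095,.06),(-.072,.031,.06),(.07,.031,.06),(-.072,.093,.06),(.07,.093,.06),(-.072,-.031,.06)]: print(W(l).round(4))
# scene view check
im=cv2.imread('pics/scene6.png')
for l in [(-.074,-.095,.06),(-.074,.095,.06),(.074,.095,.06),(.074,-.095,.06),(-.074,.031,.06),(.074,.031,.06)]:
    u,v=proj('scene',W(l))[0]; print(u.round(1),v.round(1))
crop('pics/scene6.png','pics/s7c.png',370,150,470,260,6)
im=cv2.imread('pics/s7c.png')
for l in [(-.074,-.095,.06),(-.074,.095,.06),(.074,.095,.06),(.074,-.095,.06),(-.074,.031,.06),(.074,.031,.06)]:
    u,v=proj('scene',W(l))[0]; cv2.circle(im,(int((u-370+.5)*6),int((v-150+.5)*6)),3,(0,0,255),-1)
cv2.imwrite('pics/s7d.png',im)
E
```

```text
[[0.6569 0.1838 0.06  ]
 [0.4655 0.1808 0.06  ]
 [0.5316 0.1841 0.06  ]
 [0.5278 0.3227 0.06  ]
 [0.469  0.1832 0.06  ]
 [0.466  0.3241 0.06  ]
 [0.5926 0.186  0.06  ]]
[0.656  0.1854 0.06  ]
[0.466  0.1832 0.06  ]
[0.53   0.1859 0.06  ]
[0.5283 0.3279 0.06  ]
[0.468  0.1852 0.06  ]
[0.4663 0.3272 0.06  ]
[0.592  0.1867 0.06  ]
383.4 237.7
390.9 191.6
440.2 198.9
437.6 246.2
388.5 206.2
439.4 213.9
```

View pics/s7d.png

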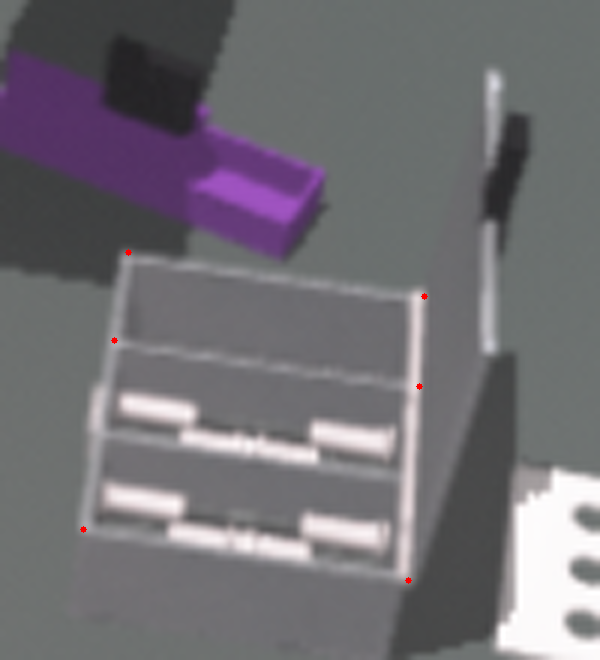

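Request:
jog_arm([
  {"dx":0.04,"dy":0,"dz":0,"twist":0},
  {"dx":0.075,"dy":0,"dz":0,"twist":0},
  {"dx":0.095,"dy":0,"dz":0,"twist":0},
  {"dx":0.106,"dy":0,"dz":0,"twist":0},
  {"dx":0.106,"dy":0,"dz":0,"twist":0},
])

```text
t: 7.37
eef_pos: [0.4734, -0.1763, 0.0511]
ee_rot: [0.207, 1.567, 3.093]
force: [0.1, 0.5, 0.1]
width: 0.0453
```

Request:
jog_arm([
  {"dx":0,"dy":0,"dz":0,"twist":0},
  {"dx":0,"dy":0,"dz":0,"twist":0},
  {"dx":0,"dy":0,"dz":0,"twist":0},
  {"dx":0,"dy":0,"dz":0,"twist":0},
  {"dx":0,"dy":0,"dz":0,"twist":0},
  {"dx":0,"dy":0,"dz":0,"twist":0},
  {"dx":0,"dy":0,"dz":0,"twist":0},
], gripper=0.0, newtons=40)

```text
t: 7.95
eef_pos: [0.475, -0.1775, 0.0537]
ee_rot: [-2.938, 1.57, -0.053]
force: [0.6, 1.6, 4.0]
width: 0.0119
```

```bash
python3 - <<'E'
from h import *
ps=np.radians(75.3)
plan([.4744,-.1777,.053],[-np.sin(ps),np.cos(ps)]);s=arm.get_state();print(s['force'],s['width'])
for n in('scene','top'):
    f=arm.grab_frame(n); cv2.imwrite(f'pics/{n}7.png',f[:,:,::-1])
crop('pics/scene7.png','pics/s7c.png',230,130,330,210,7)
E
```

```text
t 7.95 q [ 0.03  0.29 -0.58  0.   -0.7  -0.29] pos [ 0.475  -0.1775  0.0537] d(mm) [0.7 0.3 0.5]
twist -0.0
axes y [-0.254 -0.967 -0.   ] z [-0.967  0.254 -0.001] x [ 0.001 -0.    -1.   ]
[0.60101515 1.58554865 4.0336117 ] 0.011926470466769003
```

View pics/s7c.png

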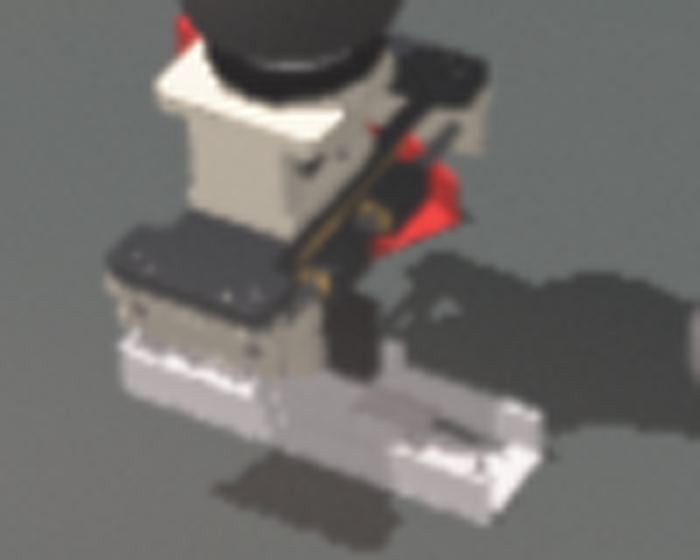

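Request:
jog_arm([
  {"dx":-0.004,"dy":0,"dz":0,"twist":0},
  {"dx":-0.012,"dy":0,"dz":0,"twist":0},
  {"dx":-0.025,"dy":0,"dz":0,"twist":0},
  {"dx":-0.04,"dy":0,"dz":0,"twist":0},
  {"dx":-0.06,"dy":0,"dz":0,"twist":0},
  {"dx":-0.08,"dy":0,"dz":0,"twist":0},
  {"dx":-0.1,"dy":0,"dz":0,"twist":0},
  {"dx":-0.115,"dy":0,"dz":0,"twist":0},
  {"dx":-0.12,"dy":0,"dz":0,"twist":0},
])

```text
t: 8.8
eef_pos: [0.4752, -0.1776, 0.1758]
ee_rot: [-2.963, 1.568, -0.079]
force: [0.5, -0.5, -3.0]
width: 0.0119
```

```bash
python3 - <<'E'
from h import *
ps=1.5835
plan([.4985,.235,.18],[-np.sin(ps),np.cos(ps)]);s=arm.get_state();print(s['force'],s['moment'],s['width'])
for n in('scene','top'):
    f=arm.grab_frame(n); cv2.imwrite(f'pics/{n}8.png',f[:,:,::-1])
crop('pics/scene8.png','pics/s8c.png',220,100,330,200,6)
crop('pics/top8.png','pics/t8c.png',310,170,430,260,6)
E
```

```text
t 8.8 q [ 0.03  0.13 -0.44  0.   -0.99 -0.29] pos [ 0.4752 -0.1776  0.1758] d(mm) [  -4.2 -405.    82.3]
twist -15.4
axes y [-0.254 -0.967 -0.001] z [-0.967  0.254 -0.003] x [ 0.003 -0.    -1.   ]
[ 0.48089812 -0.47538934 -2.98876921] [ 0.05580569 -0.01792668  0.02340312] 0.011898420339457318
```

View pics/s8c.png

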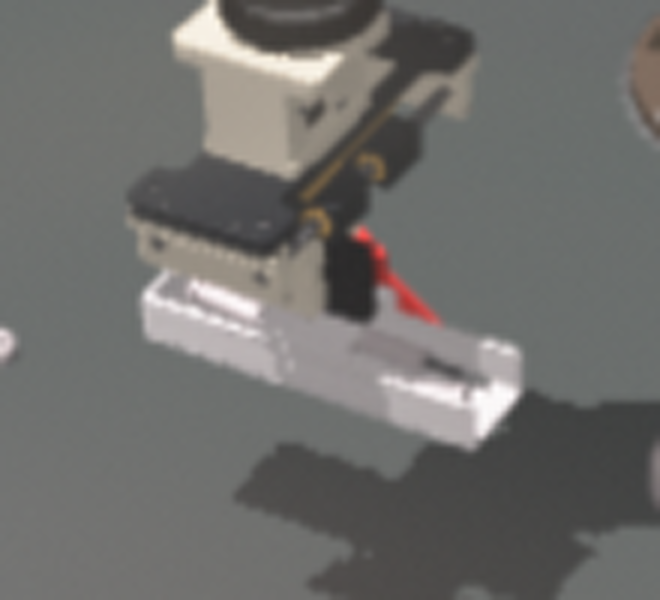

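View pics/t8c.png

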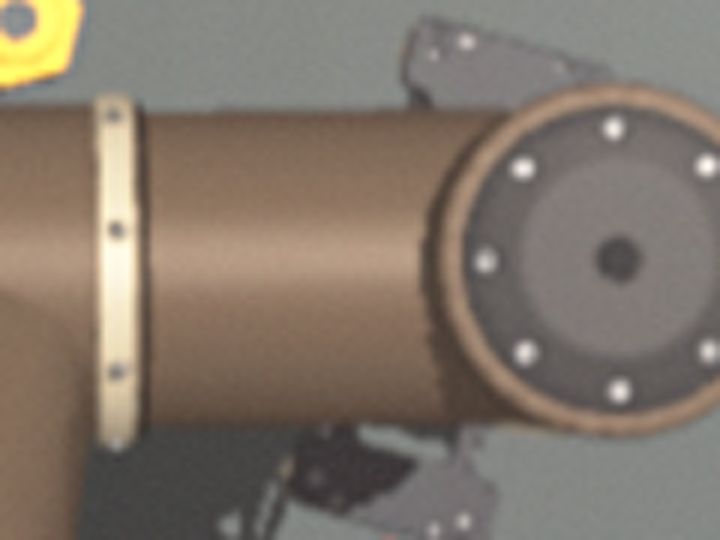

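Request:
jog_arm([
  {"dx":0,"dy":-0.006,"dz":0.001,"twist":-0.2},
  {"dx":0,"dy":-0.0175,"dz":0.0035,"twist":-0.7},
  {"dx":0,"dy":-0.035,"dz":0.007,"twist":-1.4},
  {"dx":0,"dy":-0.058,"dz":0.0117,"twist":-2.3},
  {"dx":0,"dy":-0.087,"dz":0.0176,"twist":-3.4},
  {"dx":0,"dy":-0.12,"dz":0.0243,"twist":-4.7},
  {"dx":0,"dy":-0.153,"dz":0.031,"twist":-6},
  {"dx":0,"dy":-0.186,"dz":0.0376,"twist":-7.2},
  {"dx":0,"dy":-0.219,"dz":0.0443,"twist":-8.5},
  {"dx":0,"dy":-0.252,"dz":0.051,"twist":-9.8},
  {"dx":0,"dy":-0.284,"dz":0.0575,"twist":-11},
  {"dx":0,"dy":-0.315,"dz":0.0638,"twist":-12.2},
  {"dx":0,"dy":-0.341,"dz":0.069,"twist":-13.2},
  {"dx":0,"dy":-0.362,"dz":0.0734,"twist":-14},
  {"dx":0,"dy":-0.379,"dz":0.0767,"twist":-14.6},
  {"dx":0,"dy":-0.39,"dz":0.079,"twist":-15.1},
  {"dx":0,"dy":-0.397,"dz":0.0804,"twist":-15.3},
  {"dx":0,"dy":-0.399,"dz":0.0808,"twist":-15.4},
  {"dx":0,"dy":-0.399,"dz":0.0808,"twist":-15.4},
])

```text
t: 10.48
eef_pos: [0.4976, 0.2287, 0.1728]
ee_rot: [0.704, 1.57, -2.426]
force: [0.9, -0.6, -3.5]
width: 0.0121
```

```bash
python3 - <<'E'
from h import *
ps=1.584
plan([.4985,.229,.12],[-np.sin(ps),np.cos(ps)]);s=arm.get_state();print(s['force'],s['moment'],s['width'])
for n in('scene','top'):
    f=arm.grab_frame(n); cv2.imwrite(f'pics/{n}9.png',f[:,:,::-1])
crop('pics/scene9.png','pics/s9c.png',350,100,480,260,5)
crop('pics/top9.png','pics/t9c.png',170,130,300,240,6)
E
```

```text
t 10.48 q [ 0.79  0.2  -0.36 -0.   -1.01 -0.78] pos [0.4976 0.2287 0.1728] d(mm) [52.8 -0.4 -0.9]
twist -0.1
axes y [ 0.012 -1.     0.001] z [-1.    -0.012  0.001] x [-0.001 -0.001 -1.   ]
[ 0.91734189 -0.55286623 -3.45987714] [-0.07624895  0.14520231 -0.00658887] 0.012121328140977796
```

View pics/s9c.png

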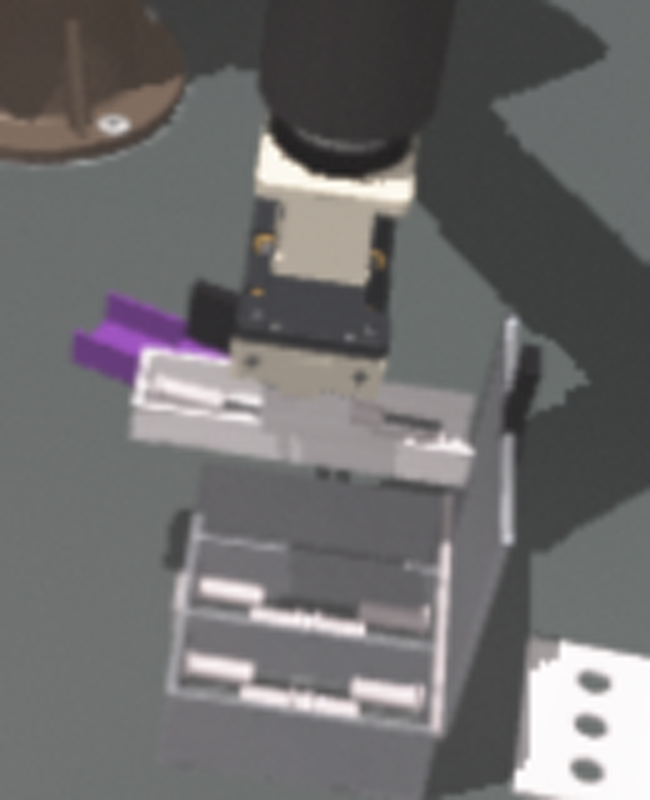

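View pics/t9c.png

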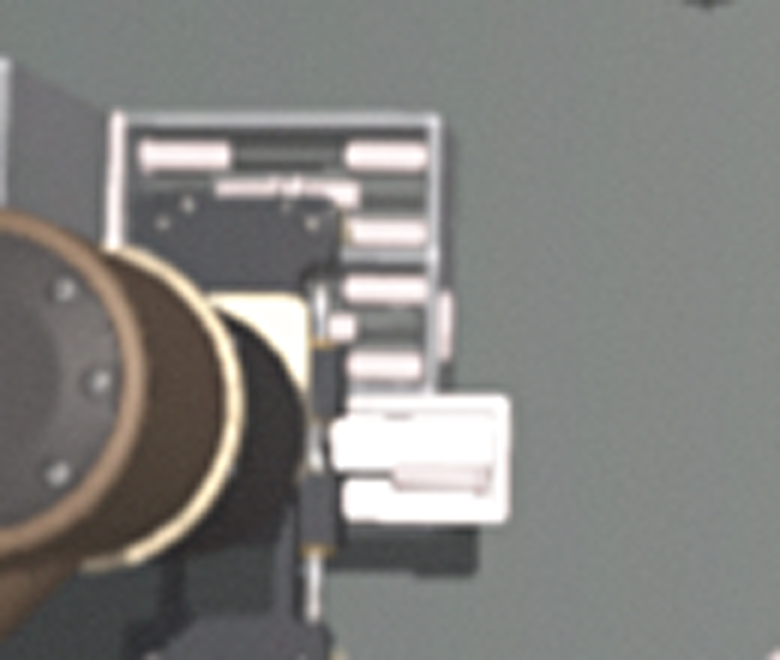

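```bash
python3 - <<'E'
from h import *
s=arm.get_state(); u=s['eef_pos'][2]-.054; print(u)
P=plane('top',np.array([(511,397),(508,523),])/6+[170,130],u+.026);print(P.round(4),P.mean(0).round(4))
g=lambda a:np.array(a)/5+[350,100]
print('rear top',plane('scene',g([(145,350),(133,408)]),u+.026).round(4))
print('mouth bottom-far',plane('scene',g([(465,487)]),u).round(4),'rear bottom', plane('scene',g([(131,440)]),u).round(4))
E
```

```text
0.11908213677454646
[[0.523  0.1375 0.1451]
 [0.4695 0.1373 0.1451]] [0.4962 0.1374 0.1451]
rear top [[0.4762 0.141  0.1451]
 [0.5277 0.1412 0.1451]]
mouth bottom-far [[0.5213 0.3317 0.1191]] rear bottom [[0.5257 0.142  0.1191]]
```

Request:
jog_arm([
  {"dx":0.006,"dy":0,"dz":0,"twist":0},
  {"dx":0.018,"dy":0,"dz":0,"twist":0},
  {"dx":0.032,"dy":0,"dz":0,"twist":0},
  {"dx":0.044,"dy":0,"dz":0,"twist":0},
  {"dx":0.052,"dy":0,"dz":0,"twist":0},
  {"dx":0.056,"dy":0,"dz":0,"twist":0},
  {"dx":0.06,"dy":0,"dz":0,"twist":0},
  {"dx":0.062,"dy":0,"dz":0,"twist":0},
], gripper=0.0, newtons=28)

```text
t: 11.25
eef_pos: [0.498, 0.2284, 0.1135]
ee_rot: [2.031, 1.57, -1.098]
force: [-15.4, -4.5, 36.5]
width: 0.0117
```

```bash
cat > look.py <<'E'
from h import *
import sys
ps=1.584
plan([.4985,.229,.101],[-np.sin(ps),np.cos(ps)]);s=arm.get_state();print(s['force'].round(2),s['moment'].round(3),s['width'])
n=sys.argv[1]
f=arm.grab_frame('scene'); cv2.imwrite(f'pics/scene{n}.png',f[:,:,::-1])
crop(f'pics/scene{n}.png',f'pics/s{n}c.png',350,120,480,250,5)
E
python3 look.py 10
```

```text
t 11.25 q [ 0.79  0.27 -0.43  0.   -0.87 -0.78] pos [0.498  0.2284 0.1135] d(mm) [12.5 -0.6 -0.5]
twist -0.0
axes y [ 0.013 -1.     0.001] z [-1.    -0.013 -0.001] x [ 0.001 -0.001 -1.   ]
[-15.4   -4.53  36.54] [-1.834  6.153  0.111] 0.011658783535233651
```

View pics/s10c.png

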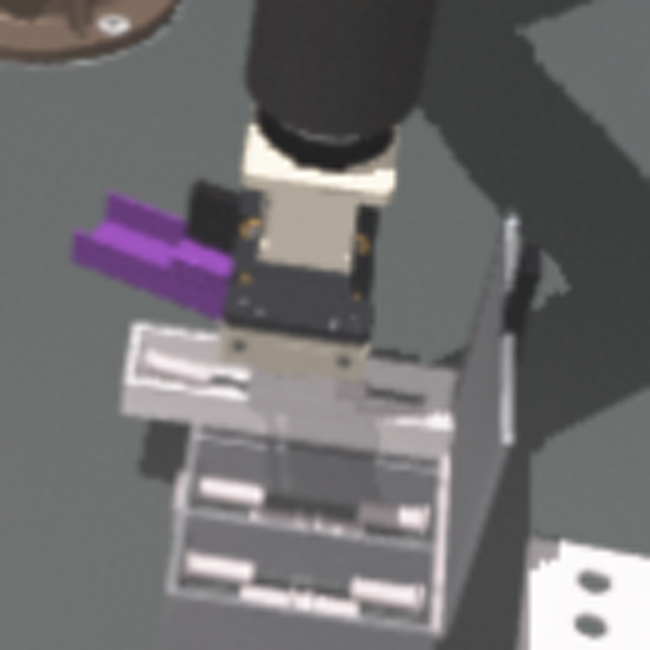

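Request:
jog_arm([
  {"dx":-0.006,"dy":0,"dz":0,"twist":0},
  {"dx":-0.008,"dy":0.006,"dz":0,"twist":0},
  {"dx":-0.008,"dy":0.011,"dz":0,"twist":0},
  {"dx":-0.006,"dy":0.011,"dz":0,"twist":0},
  {"dx":-0.004,"dy":0.011,"dz":0,"twist":0},
  {"dx":-0.002,"dy":0.009,"dz":0,"twist":0},
  {"dx":0,"dy":0.006,"dz":0,"twist":0},
])

```text
t: 11.88
eef_pos: [0.4979, 0.2224, 0.1113]
ee_rot: [1.341, 1.569, -1.789]
force: [-1.4, -3.4, 5.3]
width: 0.012
```

```bash
python3 look.py 11
```

```text
t 11.88 q [ 0.78  0.27 -0.44  0.   -0.87 -0.77] pos [0.4979 0.2224 0.1113] d(mm) [10.3 -6.6 -0.7]
twist -0.1
axes y [ 0.012 -1.     0.001] z [-1.    -0.012  0.   ] x [-0.    -0.001 -1.   ]
[-1.42 -3.35  5.25] [-1.584  0.768 -0.094] 0.01202149041939012
```

View pics/s11c.png

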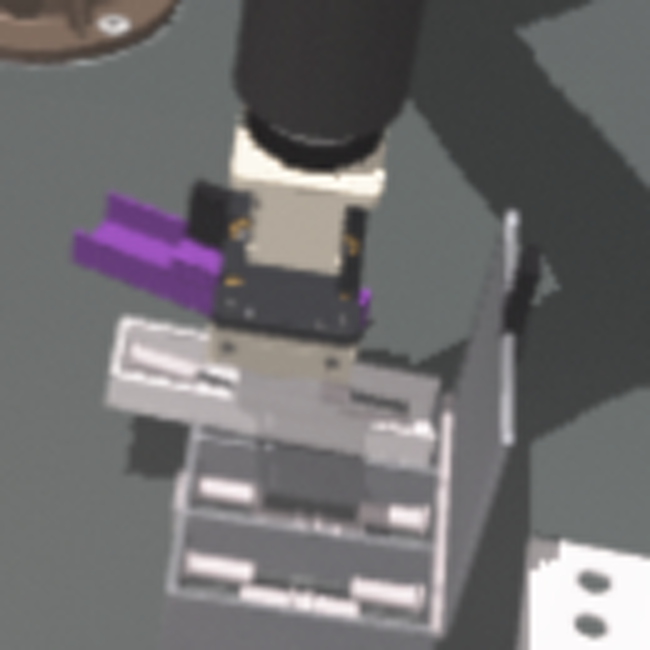

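Request:
jog_arm([
  {"dx":0.0015,"dy":-0.002,"dz":0,"twist":0},
  {"dx":0.003,"dy":-0.004,"dz":0,"twist":0},
  {"dx":0.005,"dy":-0.005,"dz":0,"twist":0},
  {"dx":0.007,"dy":-0.006,"dz":0,"twist":0},
  {"dx":0.008,"dy":-0.006,"dz":0,"twist":0},
])

```text
t: 12.35
eef_pos: [0.4984, 0.231, 0.1044]
ee_rot: [-2.232, 1.568, 0.922]
force: [-6.9, 6.4, 15.1]
width: 0.0119
```

```bash
python3 look.py 12
```

```text
t 12.35 q [ 0.79  0.28 -0.44 -0.   -0.85 -0.78] pos [0.4984 0.231  0.1044] d(mm) [ 3.4  2.  -0.1]
twist -0.0
axes y [ 0.012 -1.    -0.002] z [-1.    -0.012 -0.002] x [ 0.002  0.002 -1.   ]
[-6.92  6.36 15.12] [ 1.893  3.137 -0.234] 0.01186237799960687
```

View pics/s12c.png

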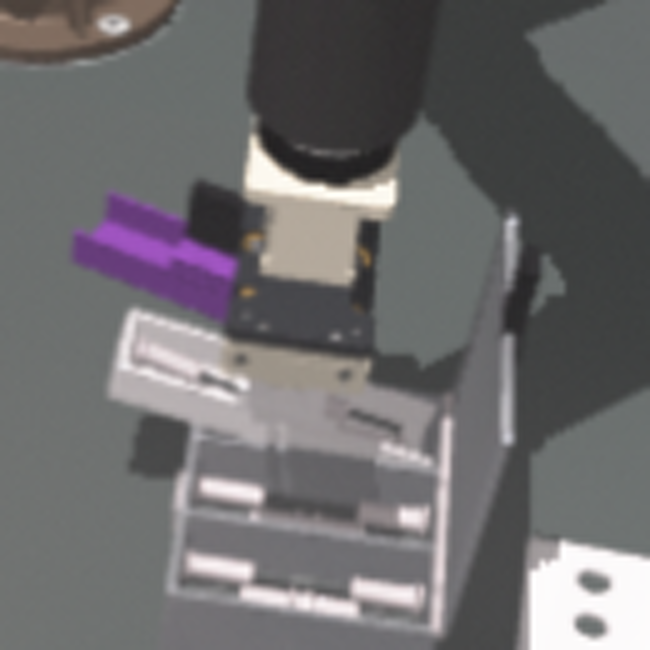

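Request:
jog_arm([
  {"dx":0.0015,"dy":0,"dz":0.001,"twist":0},
  {"dx":0.003,"dy":0,"dz":0.001,"twist":0},
  {"dx":0.0045,"dy":0,"dz":0.001,"twist":0},
  {"dx":0.006,"dy":0,"dz":0.001,"twist":0},
])

```text
t: 12.73
eef_pos: [0.499, 0.2336, 0.1001]
ee_rot: [-2.282, 1.561, 0.872]
force: [-8.7, 14.0, 18.9]
width: 0.0117
```

```bash
python3 look.py 13
```

```text
t 12.73 q [ 0.79  0.28 -0.45 -0.   -0.83 -0.78] pos [0.499  0.2336 0.1001] d(mm) [-1.   4.6  0.6]
twist 0.0
axes y [ 0.013 -1.    -0.007] z [-1.    -0.013 -0.006] x [ 0.006  0.007 -1.   ]
[-8.75 14.04 18.95] [ 4.461  3.706 -0.277] 0.011726098291127961
```

View pics/s13c.png

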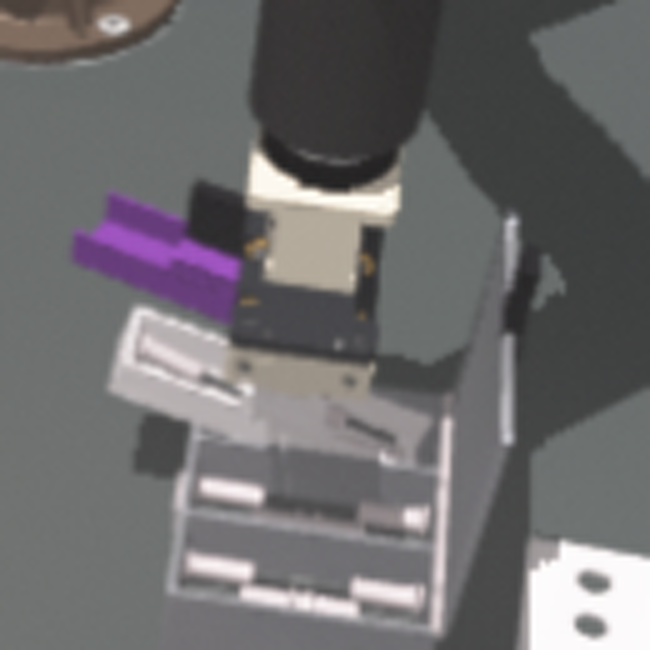

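Request:
jog_arm([
  {"dx":0,"dy":-0.002,"dz":0.001,"twist":0},
  {"dx":0.001,"dy":-0.003,"dz":0.001,"twist":0},
  {"dx":0.002,"dy":-0.003,"dz":0.001,"twist":0},
  {"dx":0.003,"dy":-0.003,"dz":0.001,"twist":0},
], gripper=0.0, newtons=14)

```text
t: 13.12
eef_pos: [0.4983, 0.236, 0.0963]
ee_rot: [-2.363, 1.562, 0.792]
force: [-3.2, 9.0, 10.7]
width: 0.0113
```

```bash
python3 look.py 14
```

```text
t 13.12 q [ 0.8   0.29 -0.45  0.   -0.82 -0.78] pos [0.4983 0.236  0.0963] d(mm) [-4.7  7.  -0.1]
twist 0.0
axes y [ 0.014 -1.    -0.006] z [-1.    -0.013 -0.006] x [ 0.006  0.006 -1.   ]
[-3.2   8.99 10.73] [ 3.297  1.326 -0.103] 0.01133771003085394
```

View pics/s14c.png

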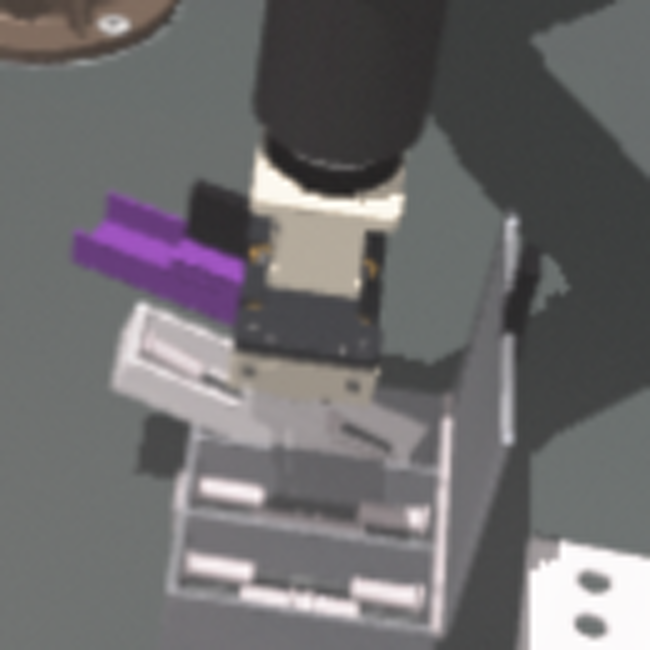

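```bash
python3 - <<'E'
from h import *
crop('pics/scene14.png','pics/s14d.png',365,170,450,225,9)
E
```

```text
(no output)
```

View pics/s14d.png

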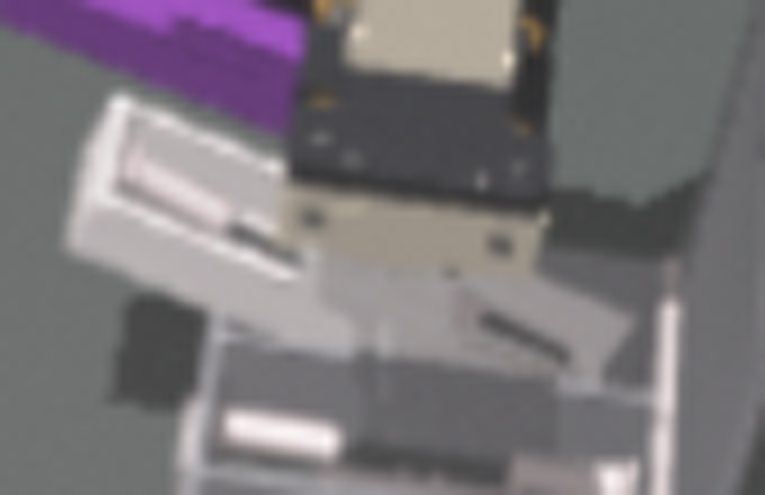

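```bash
cat >> h.py <<'E'
def planex(n,uv,x):
    e,d=ray(n,uv); return e+d*((x-e[0])/d[:,:1])
E
python3 - <<'E'
from h import *
g=lambda a:np.array(a)/9+[365,170]
for pr in [[(68,250),(270,335)],[(85,188),(298,275)]]:
    P=planex('scene',g(pr),.5235);print(P.round(4),np.degrees(np.arctan2(P[0,2]-P[1,2],P[1,1]-P[0,1])))
P=planex('scene',g([(120,95),(285,165),(635,320)]),.4735);print(P.round(4),np.degrees(np.arctan2(P[0,2]-P[1:,2],P[1:,1]-P[0,1])))
E
```

```text
[[0.5235 0.1346 0.077 ]
 [0.5235 0.2029 0.0537]] 18.882641356946635
[[0.5235 0.1378 0.105 ]
 [0.5235 0.2087 0.082 ]] 17.971476942408145
[[0.4735 0.1425 0.1023]
 [0.4735 0.1989 0.0831]
 [0.4735 0.3212 0.0389]] [18.82249193 19.55015818]
```

Request:
jog_arm([
  {"dx":-0.004,"dy":0,"dz":0,"twist":0},
  {"dx":-0.009,"dy":0,"dz":0,"twist":0},
  {"dx":-0.014,"dy":0,"dz":0,"twist":0},
  {"dx":-0.014,"dy":0,"dz":0,"twist":0},
], gripper=0.0, newtons=14)

```text
t: 13.5
eef_pos: [0.4966, 0.2323, 0.1091]
ee_rot: [-2.72, 1.569, 0.433]
force: [5.0, 0.6, -1.3]
width: 0.0121
```

```bash
python3 look.py 15
```

```text
t 13.5 q [ 0.8   0.27 -0.44  0.   -0.86 -0.78] pos [0.4966 0.2323 0.1091] d(mm) [ 8.1  3.3 -1.9]
twist -0.1
axes y [ 0.012 -1.    -0.001] z [-1.    -0.012 -0.002] x [ 0.002  0.001 -1.   ]
[ 4.96  0.63 -1.26] [ 0.074 -1.566 -0.028] 0.012054975850918826
```

View pics/s15c.png

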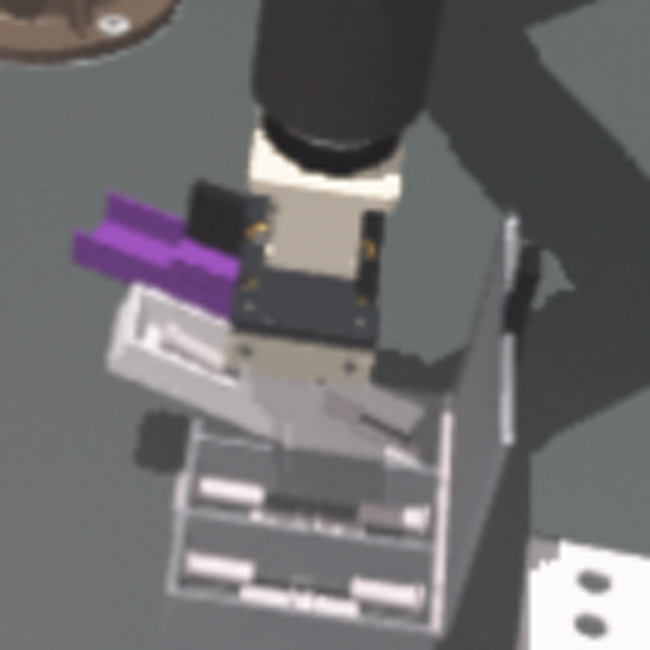

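Request:
jog_arm([
  {"dx":0,"dy":-0.004,"dz":-0.0015,"twist":0},
  {"dx":0,"dy":-0.008,"dz":-0.0015,"twist":0},
  {"dx":0,"dy":-0.011,"dz":-0.0015,"twist":0},
  {"dx":0,"dy":-0.014,"dz":-0.0015,"twist":0},
  {"dx":0,"dy":-0.017,"dz":-0.0015,"twist":0},
  {"dx":0,"dy":-0.019,"dz":-0.0015,"twist":0},
])

```text
t: 14.05
eef_pos: [0.4965, 0.2499, 0.1077]
ee_rot: [1.045, 1.568, -2.085]
force: [3.1, -6.8, -1.1]
width: 0.0119
```

```bash
python3 look.py 16
```

```text
t 14.05 q [ 0.82  0.29 -0.42  0.   -0.87 -0.81] pos [0.4965 0.2499 0.1077] d(mm) [ 6.7 20.9 -1.8]
twist -0.1
axes y [ 0.012 -1.     0.003] z [-1.    -0.012  0.002] x [-0.002 -0.003 -1.   ]
[ 3.06 -6.76 -1.1 ] [-2.383 -1.229  0.058] 0.011850565303137994
```

View pics/s16c.png

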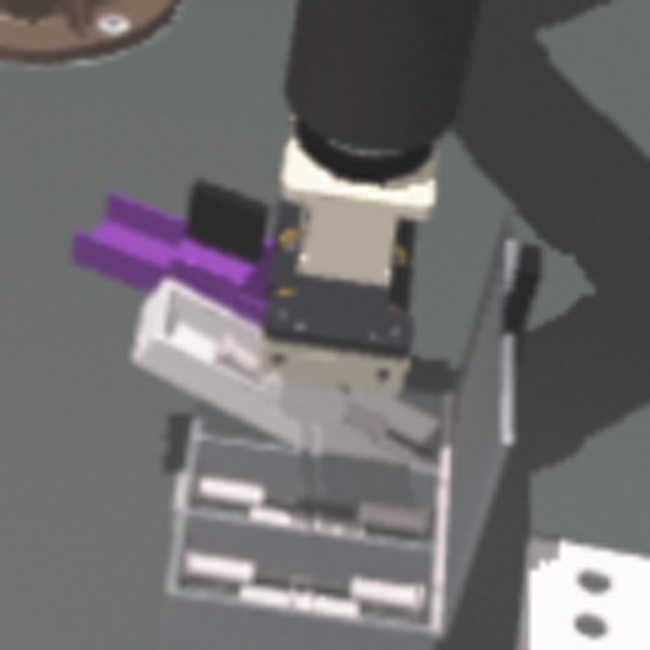

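Request:
jog_arm([
  {"dx":-0.002,"dy":-0.003,"dz":-0.001,"twist":0},
  {"dx":-0.004,"dy":-0.006,"dz":-0.0015,"twist":0},
  {"dx":-0.005,"dy":-0.008,"dz":-0.0015,"twist":0},
  {"dx":-0.005,"dy":-0.008,"dz":-0.0015,"twist":0},
])

```text
t: 14.43
eef_pos: [0.4971, 0.2579, 0.1125]
ee_rot: [0.762, 1.567, -2.368]
force: [-1.4, -4.3, -1.2]
width: 0.0122
```

```bash
python3 look.py 17; python3 -c "
from h import *
crop('pics/scene17.png','pics/s17d.png',370,165,455,225,9)"
```

```text
t 14.43 q [ 0.83  0.29 -0.4  -0.   -0.88 -0.82] pos [0.4971 0.2579 0.1125] d(mm) [11.6 28.8 -1.1]
twist -0.1
axes y [ 0.012 -1.     0.003] z [-1.    -0.012  0.003] x [-0.003 -0.003 -1.   ]
[-1.36 -4.27 -1.21] [-2.014  0.508  0.063] 0.012247673073813583
```

View pics/s17d.png

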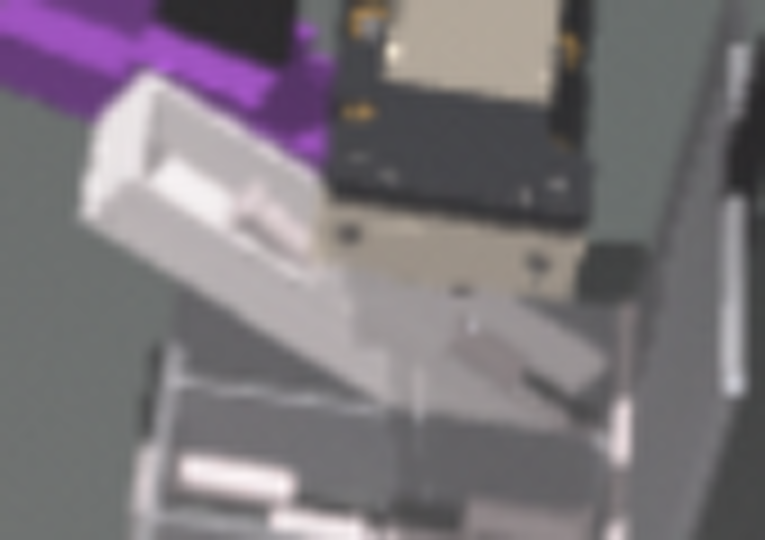

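Request:
jog_arm([
  {"dx":0,"dy":0.005,"dz":-0.001,"twist":0},
  {"dx":0,"dy":0.015,"dz":-0.001,"twist":0},
  {"dx":-0.003,"dy":0.028,"dz":-0.001,"twist":0},
  {"dx":-0.005,"dy":0.04,"dz":-0.001,"twist":0},
  {"dx":-0.005,"dy":0.045,"dz":-0.001,"twist":0},
  {"dx":-0.005,"dy":0.045,"dz":-0.001,"twist":0},
  {"dx":-0.005,"dy":0.045,"dz":-0.001,"twist":0},
])

```text
t: 15.07
eef_pos: [0.5002, 0.2135, 0.1185]
ee_rot: [-2.411, 1.57, 0.742]
force: [0.9, -0.0, -1.5]
width: 0.012
```

```bash
python3 look.py 18; python3 -c "
from h import *
crop('pics/scene18.png','pics/s18d.png',360,155,455,225,8)"
```

```text
t 15.07 q [ 0.76  0.25 -0.44  0.   -0.88 -0.75] pos [0.5002 0.2135 0.1185] d(mm) [ 17.5 -15.5   1.6]
twist -0.1
axes y [ 0.011 -1.    -0.001] z [-1.    -0.011 -0.001] x [ 0.001  0.001 -1.   ]
[ 0.85 -0.04 -1.49] [-0.154 -0.002  0.007] 0.011973801336564434
```

View pics/s18d.png

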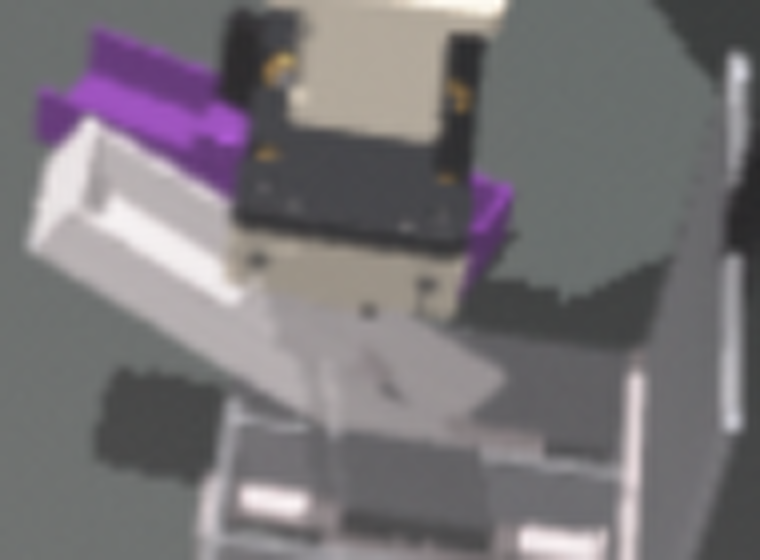

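Request:
jog_arm([
  {"dx":-0.003,"dy":0.003,"dz":0.001,"twist":0},
  {"dx":-0.008,"dy":0.008,"dz":0.001,"twist":0},
  {"dx":-0.012,"dy":0.015,"dz":0.001,"twist":0},
  {"dx":-0.012,"dy":0.018,"dz":0.001,"twist":0},
  {"dx":-0.012,"dy":0.018,"dz":0.001,"twist":0},
])

```text
t: 15.53
eef_pos: [0.4992, 0.1955, 0.1307]
ee_rot: [-2.343, 1.57, 0.81]
force: [0.2, 1.0, -2.7]
width: 0.0119
```

```bash
python3 look.py 19; python3 -c "
from h import *
crop('pics/scene19.png','pics/s19d.png',360,155,455,225,8)
f=arm.grab_frame('top'); cv2.imwrite('pics/top19.png',f[:,:,::-1]); crop('pics/top19.png','pics/t19.png',170,140,290,230,6)"
```

```text
t 15.53 q [ 0.74  0.23 -0.44 -0.   -0.9  -0.73] pos [0.4992 0.1955 0.1307] d(mm) [ 29.7 -33.5   0.4]
twist -0.1
axes y [ 0.011 -1.    -0.001] z [-1.    -0.011 -0.001] x [ 0.001  0.001 -1.   ]
[ 0.15  1.   -2.66] [ 0.015  0.212 -0.001] 0.011929641189543993
```

View pics/s19d.png

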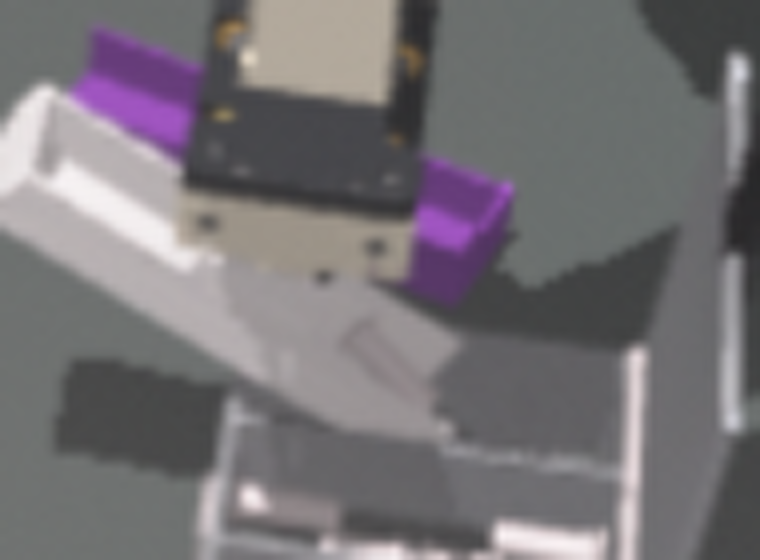

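View pics/t19.png

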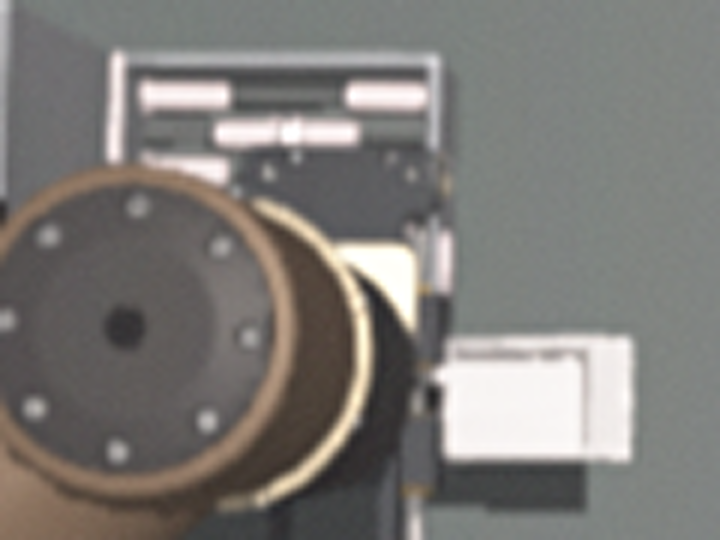

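Request:
jog_arm([
  {"dx":0,"dy":-0.008,"dz":0,"twist":0},
  {"dx":0,"dy":0.004,"dz":0,"twist":0},
  {"dx":0,"dy":-0.008,"dz":0,"twist":0},
  {"dx":0,"dy":0.004,"dz":0,"twist":0},
  {"dx":0,"dy":0,"dz":0,"twist":0},
  {"dx":0,"dy":0,"dz":0,"twist":0},
])

```text
t: 16.13
eef_pos: [0.4992, 0.1963, 0.1301]
ee_rot: [-2.008, 1.571, 1.145]
force: [0.8, -0.5, -2.5]
width: 0.0121
```

```bash
python3 look.py 20; python3 -c "
from h import *
crop('pics/scene20.png','pics/s20d.png',360,155,455,225,8)"
```

```text
t 16.13 q [ 0.74  0.23 -0.44 -0.   -0.9  -0.73] pos [0.4992 0.1963 0.1301] d(mm) [ 29.1 -32.7   0.4]
twist -0.1
axes y [ 0.012 -1.    -0.   ] z [-1.    -0.012 -0.   ] x [ 0.  0. -1.]
[ 0.77 -0.5  -2.52] [0.064 0.04  0.003] 0.012078040656587716
```

View pics/s20d.png

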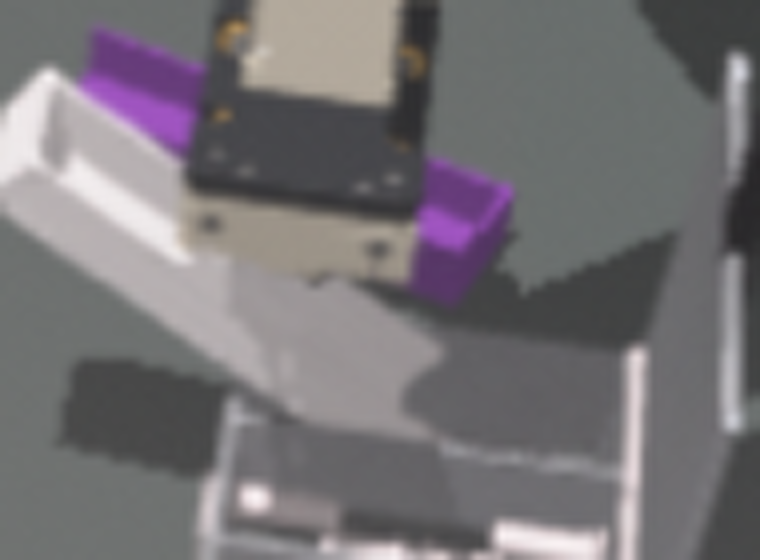

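Request:
jog_arm([
  {"dx":-0.008,"dy":0,"dz":0,"twist":0},
  {"dx":-0.025,"dy":0,"dz":0,"twist":0},
  {"dx":-0.045,"dy":0,"dz":0,"twist":0},
  {"dx":-0.065,"dy":0.005,"dz":0,"twist":0},
  {"dx":-0.075,"dy":0.025,"dz":0,"twist":0},
  {"dx":-0.08,"dy":0.05,"dz":0,"twist":0},
  {"dx":-0.08,"dy":0.08,"dz":0,"twist":0},
  {"dx":-0.08,"dy":0.11,"dz":0,"twist":0},
  {"dx":-0.08,"dy":0.135,"dz":0,"twist":0},
  {"dx":-0.08,"dy":0.15,"dz":0,"twist":0},
  {"dx":-0.08,"dy":0.15,"dz":0,"twist":0},
])

```text
t: 17.1
eef_pos: [0.5006, 0.0437, 0.2109]
ee_rot: [2.955, 1.57, -0.177]
force: [0.3, -0.2, -1.6]
width: 0.012
```

```bash
python3 look.py 21; python3 -c "
from h import *
f=arm.grab_frame('top'); cv2.imwrite('pics/top21.png',f[:,:,::-1]); crop('pics/top21.png','pics/t21.png',160,130,320,260,5)"
```

```text
t 17.1 q [ 0.48  0.09 -0.4   0.   -1.08 -0.47] pos [0.5006 0.0437 0.2109] d(mm) [ 109.9 -185.3    0.3]
twist -0.2
axes y [ 0.01 -1.    0.  ] z [-1.   -0.01 -0.  ] x [ 0. -0. -1.]
[ 0.28 -0.2  -1.6 ] [ 0.133  0.106 -0.016] 0.011982028552492847
```

View pics/scene21.png

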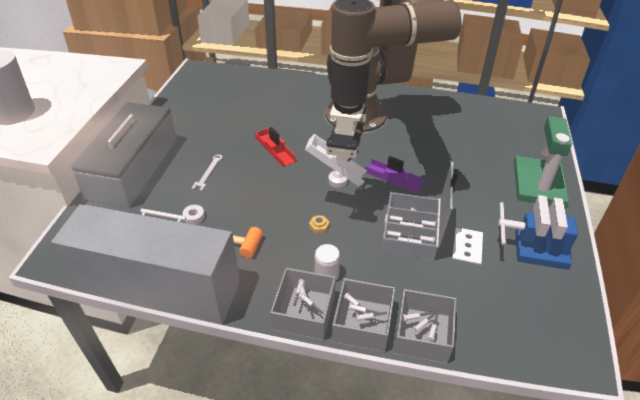

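View pics/t21.png

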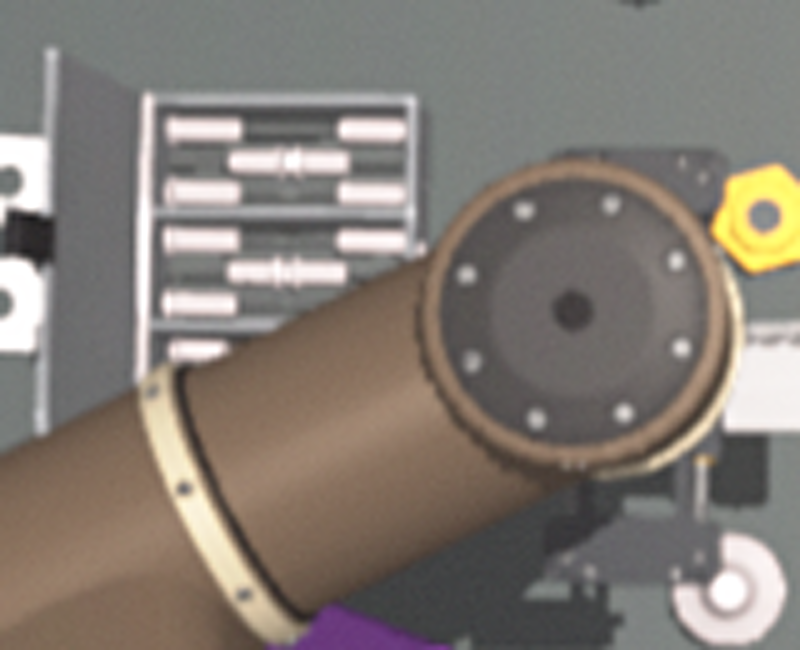

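Request:
jog_arm([
  {"dx":0,"dy":0.01,"dz":0.001,"twist":1},
  {"dx":0,"dy":0.03,"dz":0.004,"twist":3},
  {"dx":0,"dy":0.055,"dz":0.008,"twist":5},
  {"dx":0,"dy":0.085,"dz":0.012,"twist":7},
  {"dx":0,"dy":0.115,"dz":0.016,"twist":9},
  {"dx":0,"dy":0.145,"dz":0.02,"twist":11},
  {"dx":0,"dy":0.175,"dz":0.024,"twist":13},
  {"dx":0,"dy":0.2,"dz":0.027,"twist":15},
  {"dx":0,"dy":0.215,"dz":0.028,"twist":15.4},
  {"dx":0,"dy":0.221,"dz":0.0285,"twist":15.4},
  {"dx":0,"dy":0.221,"dz":0.0285,"twist":15.4},
])

```text
t: 18.12
eef_pos: [0.475, -0.176, 0.2101]
ee_rot: [0.521, 1.57, -2.878]
force: [0.7, 0.9, -3.1]
width: 0.0122
```

```bash
python3 look.py 22; python3 -c "
from h import *
f=arm.grab_frame('top'); cv2.imwrite('pics/top22.png',f[:,:,::-1]); crop('pics/top22.png','pics/t22.png',180,140,260,230,6)
crop('pics/scene22.png','pics/s22.png',230,80,350,200,5)"
```

```text
t 18.12 q [ 0.03  0.1  -0.39  0.   -1.08 -0.29] pos [ 0.475  -0.176   0.2101] d(mm) [ 109.1 -397.6   80.7]
twist -15.6
axes y [-0.255 -0.967  0.   ] z [-0.967  0.255  0.   ] x [-0. -0. -1.]
[ 0.71  0.95 -3.15] [ 0.192  0.044 -0.058] 0.012162599188146557
```

View pics/t22.png

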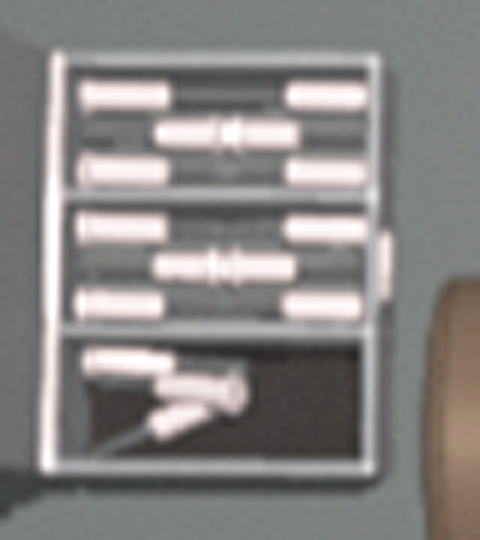

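View pics/s22.png

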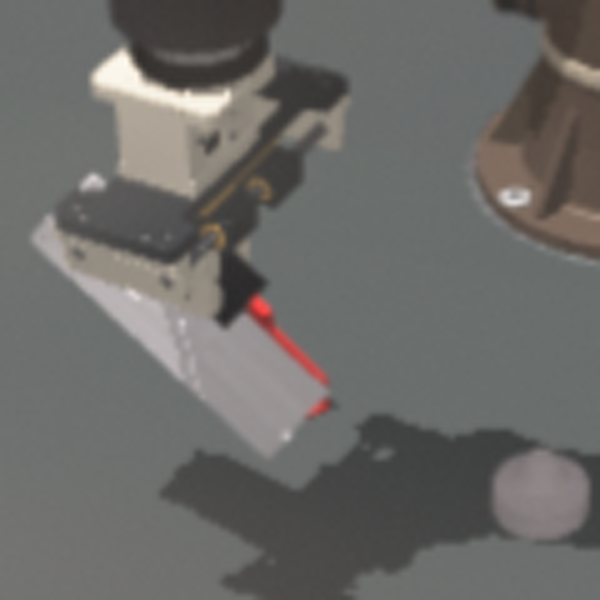

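Request:
jog_arm([
  {"dx":0.015,"dy":0,"dz":0,"twist":0},
  {"dx":0.04,"dy":0,"dz":0,"twist":0},
  {"dx":0.065,"dy":0,"dz":0,"twist":0},
  {"dx":0.085,"dy":0,"dz":0,"twist":0},
  {"dx":0.095,"dy":0,"dz":0,"twist":0},
  {"dx":0.102,"dy":0,"dz":0,"twist":0},
  {"dx":0.109,"dy":0,"dz":0,"twist":0},
  {"dx":0.116,"dy":0,"dz":0,"twist":0},
  {"dx":0.122,"dy":0,"dz":0,"twist":0},
  {"dx":0.128,"dy":0,"dz":0,"twist":0},
  {"dx":0.134,"dy":0,"dz":0,"twist":0},
], gripper=0.0, newtons=9)

```text
t: 19.13
eef_pos: [0.477, -0.1761, 0.078]
ee_rot: [3.045, 1.566, -0.353]
force: [-0.8, -4.1, 5.1]
width: 0.0119
```

```bash
python3 look.py 23; python3 -c "
from h import *
crop('pics/scene23.png','pics/s23.png',220,110,340,220,5)"
```

```text
t 19.13 q [ 0.03  0.25 -0.56  0.   -0.75 -0.29] pos [ 0.477  -0.1761  0.078 ] d(mm) [ -23.5 -397.3   81.6]
twist -15.4
axes y [-0.253 -0.967  0.   ] z [-0.967  0.253 -0.004] x [ 0.004 -0.002 -1.   ]
[-0.82 -4.07  5.06] [-1.063  0.348  0.014] 0.011912817757397174
```

View pics/s23.png

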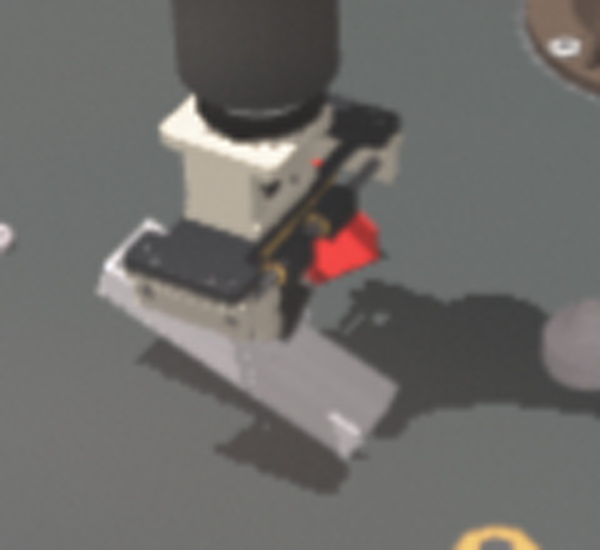

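Request:
jog_arm([
  {"dx":0.005,"dy":0,"dz":0,"twist":0},
  {"dx":0.01,"dy":0,"dz":0,"twist":0},
  {"dx":0.014,"dy":0,"dz":0,"twist":0},
  {"dx":0.018,"dy":0,"dz":0,"twist":0},
  {"dx":0.021,"dy":0,"dz":0,"twist":0},
  {"dx":0.023,"dy":0,"dz":0,"twist":0},
], gripper=0.0, newtons=8)

```text
t: 19.68
eef_pos: [0.4748, -0.1752, 0.0525]
ee_rot: [0.108, 1.57, 2.993]
force: [-0.5, -1.4, 0.2]
width: 0.0118
```

```bash
python3 look.py 24; python3 -c "
from h import *
crop('pics/scene24.png','pics/s24.png',220,110,340,220,5)"
```

```text
t 19.68 q [ 0.04  0.29 -0.59 -0.   -0.7  -0.29] pos [ 0.4748 -0.1752  0.0525] d(mm) [ -48.4 -397.    79.8]
twist -15.5
axes y [-0.254 -0.967  0.   ] z [-0.967  0.254  0.001] x [-0.001  0.    -1.   ]
[-0.51 -1.39  0.25] [-0.22   0.144  0.012] 0.011765749367537796
```

View pics/s24.png

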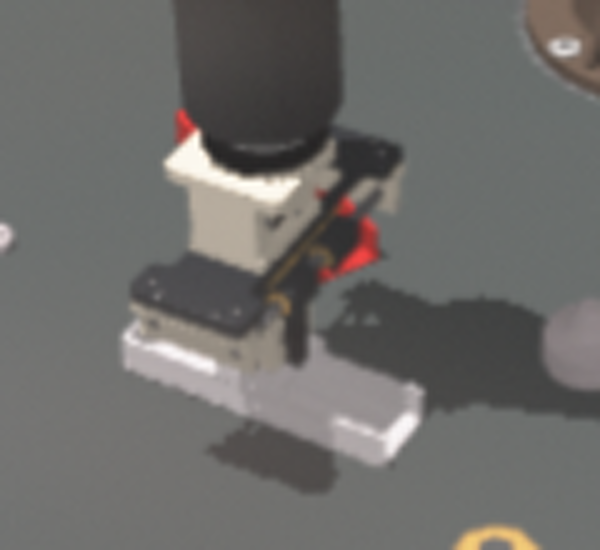

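Request:
jog_arm([
  {"dx":0,"dy":0,"dz":0,"twist":0},
  {"dx":0,"dy":0,"dz":0,"twist":0},
  {"dx":0,"dy":0,"dz":0,"twist":0},
  {"dx":0,"dy":0,"dz":0,"twist":0},
  {"dx":-0.01,"dy":0,"dz":0,"twist":0},
  {"dx":-0.035,"dy":0,"dz":0,"twist":0},
  {"dx":-0.07,"dy":0,"dz":0,"twist":0},
  {"dx":-0.11,"dy":0,"dz":0,"twist":0},
  {"dx":-0.15,"dy":0,"dz":0,"twist":0},
  {"dx":-0.17,"dy":0,"dz":0,"twist":0},
  {"dx":-0.17,"dy":0.03,"dz":0,"twist":0},
  {"dx":-0.17,"dy":0.07,"dz":0,"twist":0},
  {"dx":-0.17,"dy":0.11,"dz":0,"twist":0},
  {"dx":-0.17,"dy":0.15,"dz":0,"twist":0},
  {"dx":-0.17,"dy":0.15,"dz":0,"twist":0},
], gripper=0.045, newtons=8)

```text
t: 20.98
eef_pos: [0.4349, -0.3251, 0.224]
ee_rot: [1.722, 1.57, -1.681]
force: [1.5, 0.5, 0.8]
width: 0.0447
```

```bash
python3 look.py 25; python3 -c "
from h import *
f=arm.grab_frame('top'); cv2.imwrite('pics/top25.png',f[:,:,::-1])
crop('pics/scene25.png','pics/s25.png',230,140,460,250,3)"
```

```text
t 20.98 q [-0.28  0.15 -0.3   0.   -1.12  0.02] pos [ 0.4349 -0.3251  0.224 ] d(mm) [ 122.4 -551.9   81.5]
twist -15.7
axes y [-0.258 -0.966  0.001] z [-0.966  0.258 -0.   ] x [-0.    -0.001 -1.   ]
[1.46 0.51 0.77] [ 0.111 -0.056 -0.018] 0.044739683199421273
```

View pics/s25.png

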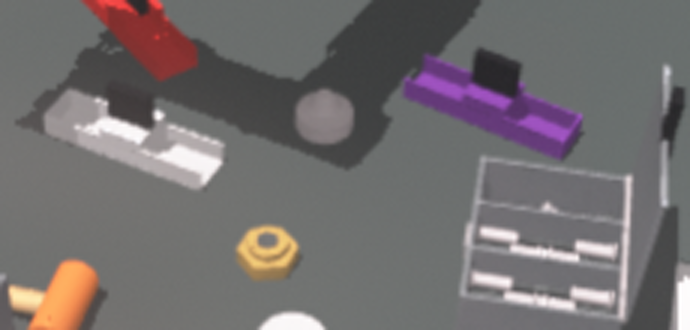

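View pics/top25.png

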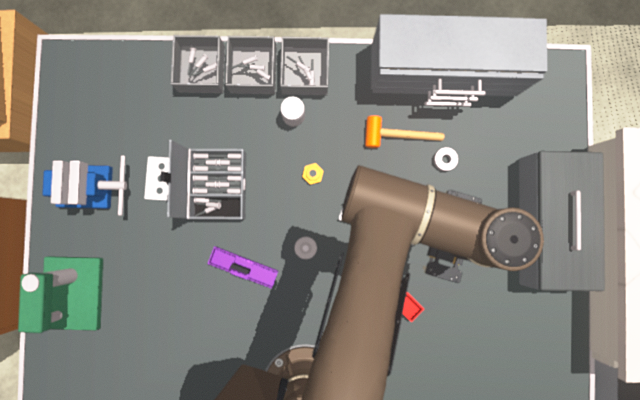

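```bash
python3 - <<'E'
from h import *
from fitcase import lidpt
c=np.array([(51,48),(42,432)])/5+[160,130]
for th in (1.5,1.57,1.63,1.7):
    p=(.56013,.25829,1.583,th); print(th,proj('top',[lidpt(p,(.148,-.095,.0025)),lidpt(p,(.148,.095,.0025))]).round(1).tolist())
print(c)
a=cv2.imread('pics/scene0.png').astype(int);b=cv2.imread('pics/scene25.png').astype(int)
crop('pics/scene25.png','pics/f1.png',235,160,325,210,8)
d=np.abs(a-b).max(2); 
for nm,(x0,y0,x1,y1) in dict(mallet=(238,225,266,260),nut=(308,214,332,234),tin=(312,244,342,278),ring=(182,204,206,224),wrench=(190,152,224,192),coupon=(465,228,485,264),purple=(364,155,426,190)).items(): print(nm,d[y0:y1,x0:x1].mean().round(1))
E
```

```text
1.5 [[177.1, 139.5], [175.0, 217.1]]
1.57 [[172.9, 139.5], [170.8, 217.0]]
1.63 [[169.4, 139.5], [167.2, 217.0]]
1.7 [[165.3, 139.5], [163.2, 217.0]]
[[170.2 139.6]
 [168.4 216.4]]
mallet 0.8
nut 0.9
tin 0.7
ring 0.8
wrench 1.3
coupon 0.6
purple 5.3
```

View pics/f1.png

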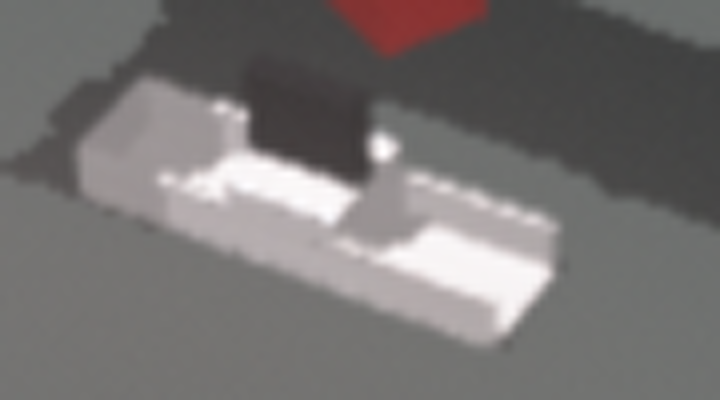

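```bash
python3 - <<'E'
from h import *
for n in('top0','top25','scene0','scene25'):
    im=cv2.cvtColor(cv2.imread(f'pics/{n}.png'),cv2.COLOR_BGR2HSV)
    m=cv2.inRange(im,(130,100,40),(160,255,255)); M=cv2.moments(m,True); print(n,M['m00'],round(M['m10']/M['m00'],2),round(M['m01']/M['m00'],2))
# chute flatness: bottom edge of near wall
g=lambda a:np.array(a)/8+[235,160]
P=plane('scene',g([(78,192),(490,348)]),0);print(P.round(4),np.linalg.norm(P[1]-P[0]))
P=plane('scene',g([(165,183),(500,305),(145,78),(560,225)]),.026);print(P.round(4))
E
```

```text
top0 1218.0 242.61 266.93
top25 1221.0 242.71 266.99
scene0 821.0 394.34 175.38
scene25 849.0 394.53 175.54
[[ 0.4714 -0.2802  0.    ]
 [ 0.5206 -0.0966  0.    ]] 0.1900519357986672
[[ 0.4855 -0.237   0.026 ]
 [ 0.5228 -0.0916  0.026 ]
 [ 0.4267 -0.2643  0.026 ]
 [ 0.4739 -0.0801  0.026 ]]
```

Everything checks out: the purple chute hasn't moved, the lid is at about 1.61 rad, and the aluminium chute's length on the bench plane comes to 190.05 mm, so it lies flat. Handing in.

```bash
python3 -c "
from station import arm
print(arm.job_done(), arm.get_state()['t'])"
```

```text
the job is handed in; nothing more can be done
the job is handed in; nothing more can be done
```

I opened the case by its latch tab and poured all three rivets into the empty bay, the one nearest the robot. The empty aluminium chute is back flat on the bench and the lid is open. I handed the job in at about 21 s of the 67 s allowed.

**How it was tipped:** the tool cannot tilt, so I turned the chute in the grip. I pressed it down on the case rim and then pushed its mouth against the bay's far wall.

**Last checks**
- **Lid:** it stands by itself at about 1.61 rad.
- **Rivets:** the top camera shows all three lying in the bay, and the chute is empty.
- **Chute:** its bottom edge measures 190 mm on the bench plane, so it lies flat. It ended about 1 cm from where it started.
- **Other things:** mallet, nut, tin, die ring, wrench, coupon and purple chute look unmoved. I did not check the dimple die or the red chute by number; both look in place in the pictures.

**What went wrong:** on the first lowering the chute rested on both end walls of the case. The wrist force reached about 40 N in total (36.5 N upward), through the held chute, before I backed off. I do not know how that counts against the 40 N limit.

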